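# Drive the taper keys of a spindle hub home and check it at its four quarters

### The arm

A 6-joint arm with a two-finger parallel gripper is mounted at the origin on a cart in front of the work surface, level with it; the furniture and walls round the work are solid. World frame = base frame: x ahead of the robot, y to its left, z up, the work surface at z = 0. Lengths are in m, angles in rad, forces in N, time in s.
With the tool pointing down it reaches from about 0.375 to 0.975 m from the base axis. Payload 3.8 kg.
Tool frame: the origin (TCP) lies midway between the tips of the shut fingers; the grasp point (between the pads) lies 19 mm behind it; z points along the fingers, y is the line along which they close (so a half turn about z gives the same grasp; the last joint's range is limited). The gripper opens to 88 mm and grips with 3 to 60 N. Pads are 18 mm wide; open, the fingers measure 123 mm over their backs; the gripper's body (75 mm by 187 mm) begins 45 mm behind the grasp point.
Start: joints at [1.311, 0.264, 1.604, -0, 1.274, -0.037], TCP at [0.149, 0.658, 0.239] pointing down, gripper open.
Joint ranges: [-2.63, 2.63], [-0.94, 2.18], [0.31, 2.57], [-1.31, 4.45], [0, 2.66], [-2.55, 2.55]. Speed limits (rad/s): [2.57, 2.57, 3.14, 3.14, 3.14, 3.14].

### API

Orientations are given as a unit quaternion [w, x, y, z].
In Python, from workcell import arm gives the robot as it stands. The module is installed in compiled form; this text tells all that it offers.
- The arm moves only by the tool apply_moves, never from a script. Its argument "plan" is a list that holds one entry, the list of rows, each a list of 5 numbers: the opening, from 0 (shut) to 1 (fully open), then the shift along the world's x, y, z in cm, then the turn about the world's z in rad. A call has 1 to 8 rows; each row is the pose to reach, as a shift and turn from the pose commanded when the call began; what a row does not reach only later rows make up. A row lasts 1/8 s, in which the tool goes at most 62.5 mm and 10.7 degrees, less where a joint would pass 70% of its speed; a pose out of reach is approached as far as the arm can. A call with a gripper value outside its range is refused whole. The fingers move at their own pace and stop on an object; "newtons" is the grip in N (left out, the last holds). Time passes only in rows, so rows that repeat a pose let the fingers close. It gives the time, the measured TCP pose, the force, the opening and the grip force at its end, in the units of the state.
- arm.get_obs(): the state, without advancing time (a new reading comes with each control period).
- arm.camera(name): name is "side" or "top"; returns the picture (384x512x3 uint8, red, green, blue); there is no depth.
- arm.calibration(name): a dict with "intrinsics" (3x3 intrinsics, pixels), "cam_to_world" (4x4, takes a point from camera to world coordinates). Camera axes: x right, y up, looking along -z (the intrinsics and any distortion apply to the point x, -y, -z); pixel columns grow to the right and rows downward; lengths in m; the calibration is good to about 2 mm. A picture is of the moment at which its call begins. calibration takes no time and is no camera call.
- arm.sign_off(): hands the job in; it is judged then, once.
The state is a dict: "time_s": time; "joint_positions": joint angles; "dq": joint speeds; "joint_torque": joint torques, N m; "tcp_pos": TCP position; "tcp_rot": TCP orientation; "wrist_force": force on the tool from outside, world axes, zero at the start; "torque": the same for the moment, N m; "finger_gap": finger opening in m; "gripper_force": force on a finger pad.
Only numpy, scipy, OpenCV 4.12 (cv2) and the standard library are available. Lean on these libraries where they do the work, as an engineer would, in place of code of your own. Each camera call takes 0.05 s, during which the arm holds its last target. There are 200 camera calls.

### The job

Turn the loose hub until its keyways line up with those of the shaft, set every gib-head key from the wooden rack loosely into a keyway of its own (thin end down, straight face to the shaft, head overhanging outwards) and tap each one in tight with the brass-footed drift, never driving a key with the fingers. Only when all keys are home, turn the hub so that its lines with one, two, three and four red dots come in that order to the tip of the dial gauge, resting about a second at each and leaving the four-dot line there. Stand the drift back upright on the rubber mat, and neither touch the dial gauge nor knock over the oil bottle.

Things in the scene. Friction and masses are not known exactly. Their poses are not given: they have to be found in the camera images.
- hub (a joint): angle in rad of the aluminium hub about the upright spindle axis, counter-clockwise from above positive, turns without end; 0: its one-dot line is at the gauge tip, and turning it clockwise (decreasing) by 90 degrees each brings up the two-, three- and four-dot lines. It turns easily on the shaft until keyed, stays where left, and is gripped by the flats of its boss
- shaft (a joint): angle in rad of the steel shaft (40 mm thick, flush with the top of the boss) about the same axis, same sense. Its four keyways, 90 degrees apart, line up with those of the hub when the two angles differ by a multiple of 90 degrees. Stiffer to turn than the hub (0.12 N m); it follows the hub only once a key is in
- hub_face (a point): centre of the top of the hub's eight-sided boss (64 mm across flats, flats square to x, y and the diagonals, 62 to 107 mm above the bench, over a flange 104 mm wide), on the axis; turns with the hub: z up, x and y along keyways. Slots there, open above, 10 mm wide, 45 deep, from 12 mm (straight floor in the shaft) to 24.6 mm from the axis (roof, leaning in 1:10 downwards)
- line_1 (a point): outer end of the black line with one red dot on the rim of the hub flange, 52 mm from the axis, in the hub's -y direction, by a keyway
- line_2 (a point): outer end of the black line with two red dots on the rim of the hub flange, 52 mm from the axis, in the hub's +x direction, by a keyway
- line_3 (a point): outer end of the black line with three red dots on the rim of the hub flange, 52 mm from the axis, in the hub's +y direction, by a keyway
- line_4 (a point): outer end of the black line with four red dots on the rim of the hub flange, 52 mm from the axis, in the hub's -x direction, by a keyway
- gauge_tip (a point): red tip of the dial gauge's plunger, at the rim of the flange (52 mm from the axis, 56 mm above the bench); fixed on the stand, does not turn with the hub
- gauge: dial gauge on a post, fixed to the stand, not to be touched; origin on the bench under the spindle axis. It lies along -y: plunger, dial (45 mm wide, 69 mm high, centre 100 mm from the axis), post (146 mm from the axis, 110 mm high)
- key_1_head (a point): centre of the head (18 x 12 x 15 mm in x, y, z) of a steel gib key, z up. Below it 42 mm of key, 8 mm wide (y): inner face straight, 9 mm to -x of this point; outer face tapered 1:10, 13.7 mm thick under the head, 9.5 at the tip. In a keyway x points outwards, this point 21 mm from the axis. Grip across y. In the rack the head's underside is 18 mm over the rack's top
- key_2_head (a point): centre of the head (18 x 12 x 15 mm in x, y, z) of a steel gib key, z up. Below it 42 mm of key, 8 mm wide (y): inner face straight, 9 mm to -x of this point; outer face tapered 1:10, 13.7 mm thick under the head, 9.5 at the tip. In a keyway x points outwards, this point 21 mm from the axis. Grip across y. In the rack the head's underside is 18 mm over the rack's top
- key_3_head (a point): centre of the head (18 x 12 x 15 mm in x, y, z) of a steel gib key, z up. Below it 42 mm of key, 8 mm wide (y): inner face straight, 9 mm to -x of this point; outer face tapered 1:10, 13.7 mm thick under the head, 9.5 at the tip. In a keyway x points outwards, this point 21 mm from the axis. Grip across y. In the rack the head's underside is 18 mm over the rack's top
- key_4_head (a point): centre of the head (18 x 12 x 15 mm in x, y, z) of a steel gib key, z up. Below it 42 mm of key, 8 mm wide (y): inner face straight, 9 mm to -x of this point; outer face tapered 1:10, 13.7 mm thick under the head, 9.5 at the tip. In a keyway x points outwards, this point 21 mm from the axis. Grip across y. In the rack the head's underside is 18 mm over the rack's top
- key_1: that key; origin at the centre of its thin end, 49.5 mm under the head centre. Let into a keyway by hand it stops with 8 to 12 mm between head and boss; each tap of 15 to 25 N on the head drives it further; it is home with less than 6 mm left (head centre less than 13.5 mm above the boss), and stays there by its taper
- key_2: that key; origin at the centre of its thin end, 49.5 mm under the head centre. Let into a keyway by hand it stops with 8 to 12 mm between head and boss; each tap of 15 to 25 N on the head drives it further; it is home with less than 6 mm left (head centre less than 13.5 mm above the boss), and stays there by its taper
- key_3: that key; origin at the centre of its thin end, 49.5 mm under the head centre. Let into a keyway by hand it stops with 8 to 12 mm between head and boss; each tap of 15 to 25 N on the head drives it further; it is home with less than 6 mm left (head centre less than 13.5 mm above the boss), and stays there by its taper
- key_4: that key; origin at the centre of its thin end, 49.5 mm under the head centre. Let into a keyway by hand it stops with 8 to 12 mm between head and boss; each tap of 15 to 25 N on the head drives it further; it is home with less than 6 mm left (head centre less than 13.5 mm above the boss), and stays there by its taper
- key_rack: wooden rack, 46 x 156 x 34 mm, fixed, origin under its centre; the keys stand in slots along its y, 36 mm apart, heads up, their x along the rack's y. There are two to four keys; all that are there are to be fitted
- drift_grip (a point): point to grip on the handle of the tapping drift, which stands upright (z up): brass foot 36 mm wide and 20 mm high, on it a round black handle 20 to 22 mm thick, 82 mm high in all. This point is 42 mm above its flat underside, with which it taps (on the mat 45 mm above the bench). Grip it low, fingertips close over the foot, which then cannot slide up between them
- mat: black rubber mat, 110 x 110 x 3 mm, fixed, origin under its centre
- oil_bottle: oiler with orange nozzle, 42 mm wide and 109 mm high, origin at the centre of its foot, a bystander
Not all that is in view belongs to the job. What is shaped like the part that bears drift_grip but turquoise is not meant.

How it is judged:
On the way, in this order (a step that is already met when the one before it is completed fails the run):
1. every key that was in the rack sits home in a keyway (z of each of key_1_head, key_2_head, key_3_head, key_4_head in the frame of hub_face below 0.0135 m and horizontal distance between each of key_1_head, key_2_head, key_3_head, key_4_head and hub_face below 0.03 m and angle between each of key_1_head, key_2_head, key_3_head, key_4_head's own z axis and vertical below 0.12 rad), for 0.2 s.
2. the one-dot line rests at the gauge tip (distance between line_1 and gauge_tip below 0.006 m and velocity of joint hub between -0.15 and 0.15 rad/s), for 0.5 s.
3. the two-dot line rests at the gauge tip (distance between line_2 and gauge_tip below 0.006 m and velocity of joint hub between -0.15 and 0.15 rad/s), for 0.5 s.
4. the three-dot line rests at the gauge tip (distance between line_3 and gauge_tip below 0.006 m and velocity of joint hub between -0.15 and 0.15 rad/s), for 0.5 s.
5. the four-dot line rests at the gauge tip (distance between line_4 and gauge_tip below 0.006 m and velocity of joint hub between -0.15 and 0.15 rad/s), for 0.5 s.
At the end, for the whole second after the job is handed in: Every key from the rack stands in a keyway with under about 6 mm below its head (head centre under 13.5 mm above the boss), the four-dot line rests within 6 mm of the gauge tip, the drift stands upright on the mat within 55 mm of its centre, and the oil bottle stands (all of step 1 and distance between line_4 and gauge_tip below 0.006 m and horizontal distance between drift_grip and mat below 0.055 m and angle between drift_grip's own z axis and vertical below 0.1 rad and height (world z) of drift_grip between 0.04 and 0.05 m and velocity of joint hub between -0.05 and 0.05 rad/s and angle between oil_bottle's own z axis and vertical below 0.4 rad); the robot touches nothing.
It fails at once if a key is driven in with the fingers: they bear on it while less than 7 mm are left under its head ((contact force between the fingers and key_1 above 4 N and z of key_1_head in the frame of hub_face below 0.0145 m and horizontal distance between key_1_head and hub_face below 0.03 m) or (contact force between the fingers and key_2 above 4 N and z of key_2_head in the frame of hub_face below 0.0145 m and horizontal distance between key_2_head and hub_face below 0.03 m) or (contact force between the fingers and key_3 above 4 N and z of key_3_head in the frame of hub_face below 0.0145 m and horizontal distance between key_3_head and hub_face below 0.03 m) or (contact force between the fingers and key_4 above 4 N and z of key_4_head in the frame of hub_face below 0.0145 m and horizontal distance between key_4_head and hub_face below 0.03 m)).
It fails at once if the dial gauge is touched (contact force between anything else and gauge above 1 N).
It fails at once if the oil bottle is knocked over (angle between oil_bottle's own z axis and vertical above 0.6 rad).
Of key_1, key_2, key_3, key_4 only 2 to 4 are there at a start; the rules pass over those that are not, and their reading is None.
At some moment in a run one of drift may be knocked a few centimetres aside while the robot is not near it.
It also fails if it takes over 210 s, if anything falls off the work surface, if the arm or the gripper's body presses on something with over 40 N, if the wrist force passes 120 N, or if a joint passes its speed limit or range.

## Working session

There is one attempt and no reset: what is moved stays moved. The work goes in short steps, Python scripts to look and compute and a tool call to move; the robot and the scene stay as the last step left them, time stands still between calls to the robot, and variables do not carry over. Pictures are saved under pics/ and viewed, at most 14 in all, crops included, and the job is handed in when it is done.

Besides the shell and the picture viewer there is one more tool, called after "Request:" by a JSON object that holds its "fn" and its "kwargs". apply_moves: Moves the arm, as the interface text tells. Its arguments: {"type":"object","properties":{"plan":{"type":"array","items":{"type":"array","items":{"type":"array","items":{"type":"number"}}}},"newtons":{"type":"number"}},"required":["plan"]}

```bash
mkdir -p pics; cat > h.py <<'E'
import numpy as np, cv2
from workcell import arm
def snap(n,f=None,crop=None,scale=1):
    im=arm.camera(n)
    if f:
        o=im[:,:,::-1]
        if crop: x0,y0,x1,y1=crop; o=o[y0:y1,x0:x1]
        if scale!=1: o=cv2.resize(o,None,fx=scale,fy=scale,interpolation=cv2.INTER_CUBIC)
        cv2.imwrite('pics/'+f,o)
    return im
def ray(n,u,v):
    c=arm.calibration(n);K=np.array(c['intrinsics']);T=np.array(c['cam_to_world'])
    d=np.linalg.solve(K,[u,v,1.]);d=np.array([d[0],-d[1],-d[2]])
    return T[:3,3],T[:3,:3]@d
def onz(n,u,v,z):
    o,d=ray(n,u,v);return o+d*(z-o[2])/d[2]
def proj(n,p):
    c=arm.calibration(n);K=np.array(c['intrinsics']);T=np.array(c['cam_to_world'])
    q=np.linalg.inv(T)@np.append(p,1);q=K@np.array([q[0],-q[1],-q[2]]);return q[:2]/q[2]
E
python3 - <<'E'
from h import *
for n in('top','side'):
    im=snap(n,n+'0.png',scale=1.5); c=arm.calibration(n);print(n,c.keys(),np.round(c['intrinsics'],1).tolist(),np.round(c['cam_to_world'],3).tolist())
    cv2.imwrite('pics/raw_%s.png'%n,im[:,:,::-1])
o=arm.get_obs();print(o['time_s'],o['tcp_pos'],o['tcp_rot'],o['finger_gap'])
E
```

```text
top dict_keys(['intrinsics', 'cam_to_world']) [[368.3, 0.0, 256.9], [0.0, 368.3, 194.5], [0.0, 0.0, 1.0]] [[0.027, 0.993, -0.116, 0.417], [-0.999, 0.029, 0.023, 0.061], [0.026, 0.115, 0.993, 1.041], [0.0, 0.0, 0.0, 1.0]]
side dict_keys(['intrinsics', 'cam_to_world']) [[370.5, 0.0, 255.4], [0.0, 370.5, 188.0], [0.0, 0.0, 1.0]] [[-0.999, 0.005, -0.051, 0.514], [-0.049, -0.402, 0.914, 0.851], [-0.016, 0.916, 0.402, 0.45], [0.0, 0.0, 0.0, 1.0]]
0.1 [0.1489735  0.65771676 0.23749989] [-1.50741939e-04  1.11153454e-01  9.93802748e-01 -9.92155292e-04] 0.08813288433292715
```

View pics/top0.png

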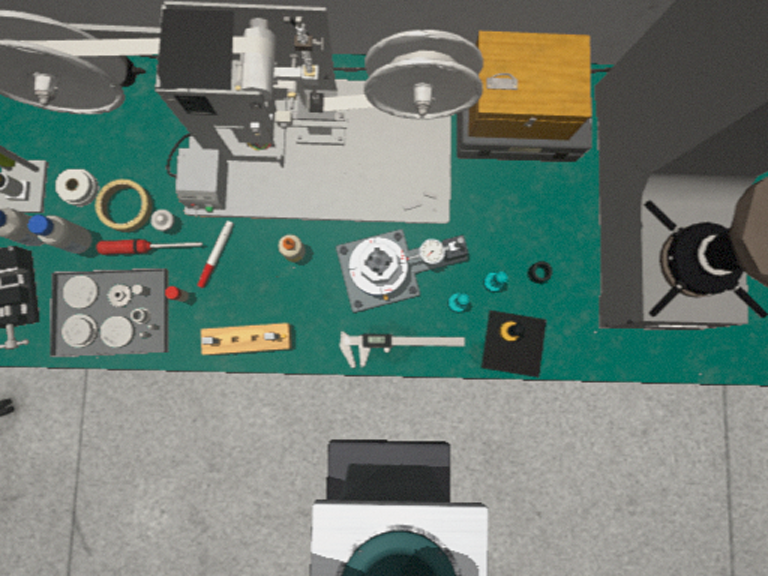

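View pics/side0.png

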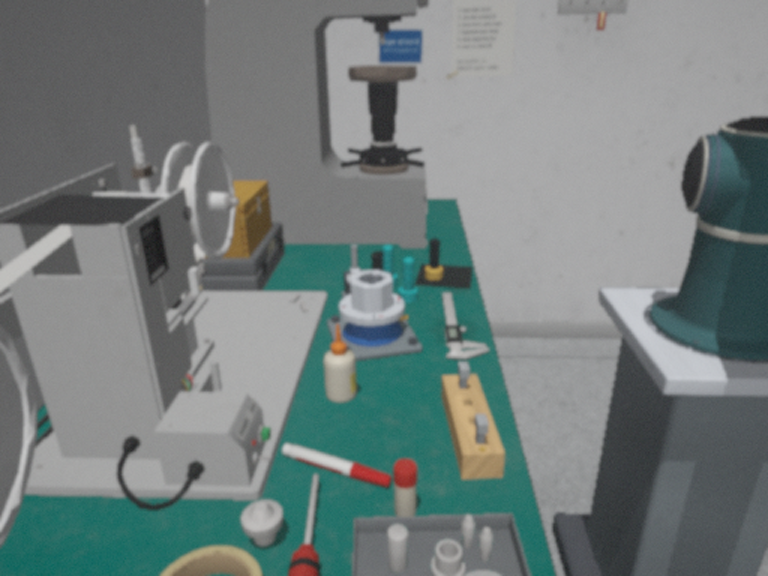

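The top view (1.5x) shows the hub at (379,262), gauge to its right, rack at (245,339) with two keys, drift with brass foot at (510,330) on the mat, and oil bottle at (290,247). I'll zoom in.

```bash
python3 - <<'E'
import cv2,numpy as np
im=cv2.imread('pics/raw_top.png')
a=cv2.resize(im[145:215,215:315],(800,560),interpolation=cv2.INTER_CUBIC)
b=cv2.resize(im[205:245,120:220],(800,320),interpolation=cv2.INTER_CUBIC)
cv2.imwrite('pics/c1.png',a);cv2.imwrite('pics/c2.png',b)
from h import *
for n,uv,z in(('hub flange',(379/1.5,262/1.5),.085),('mat',(514/1.5,344/1.5),.003),('bottle',(290/1.5,247/1.5),.1)):print(n,onz('top',*uv,z))
E
```

```text
hub flange [0.58019481 0.05184951 0.085     ]
mat [ 0.44580839 -0.20740934  0.003     ]
bottle [0.59902955 0.20604034 0.1       ]
```

View pics/c1.png

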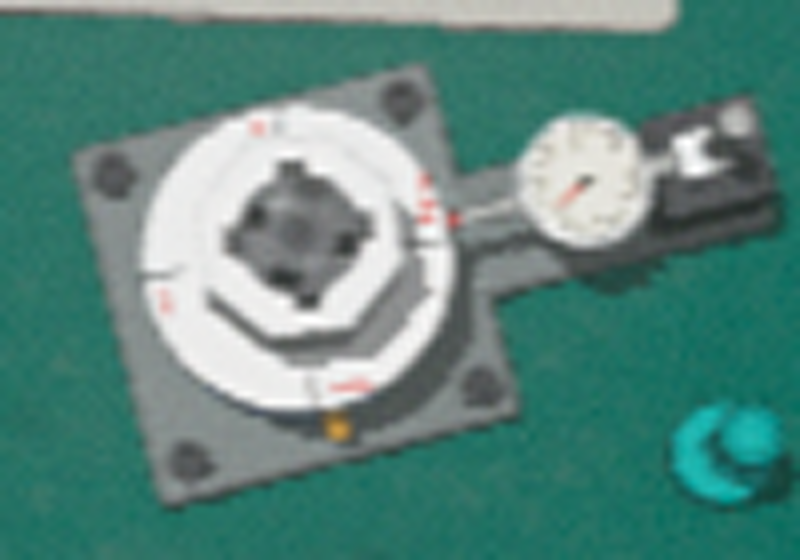

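View pics/c2.png

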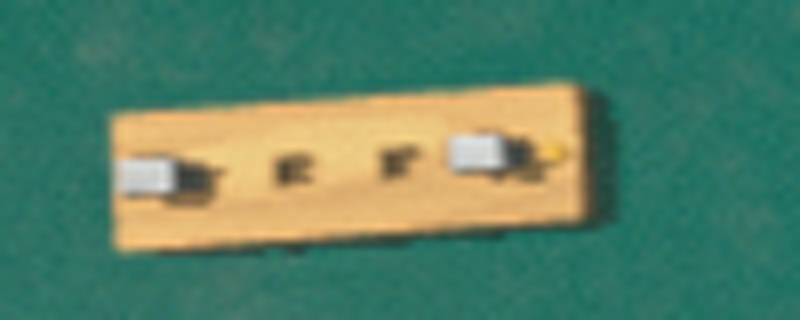

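The crop shows two keys, at the outer slots: (148,175) and (478,153). On the hub the one-dot line is at (280,125), two-dot at (160,272), three-dot at (312,390) and four-dot at (425,243). The gauge tip is at (453,218). Next I'll measure these.

```bash
cat > m.py <<'E'
from h import *
def blob(n,im,box,fn):
    x0,y0,x1,y1=box; m=np.zeros(im.shape[:2],np.uint8); m[y0:y1,x0:x1]=fn(im[y0:y1,x0:x1].astype(int))*255
    k,l,s,c=cv2.connectedComponentsWithStats(m); return [(s[i],c[i],l==i) for i in np.argsort(-s[1:,4])+1]
def flange(im,box=(225,150,280,200)):
    b=blob('top',im,box,lambda a:(a.min(2)>165)&(a.max(2)-a.min(2)<30))
    m=b[0][2].astype(np.uint8); pts=np.vstack([c[:,0] for c in cv2.findContours(m,cv2.RETR_EXTERNAL,cv2.CHAIN_APPROX_NONE)[0]])
    h=cv2.convexHull(pts)[:,0]; w=np.array([onz('top',*p,.062)[:2] for p in h])
    A=np.c_[2*w,np.ones(len(w))];s=np.linalg.lstsq(A,(w**2).sum(1),rcond=None)[0]
    return s[:2],np.sqrt(s[2]+s[:2]@s[:2])
E
python3 - <<'E'
from m import *
t=cv2.imread('pics/raw_top.png')[:,:,::-1].copy();s=cv2.imread('pics/raw_side.png')[:,:,::-1].copy()
c,r=flange(t);print('flange',c,r)
# gauge tip / red
for q in blob('top',t,(230,150,280,205),lambda a:(a[:,:,0]>a[:,:,1]+50)&(a[:,:,0]>a[:,:,2]+50))[:8]:
    p=onz('top',*q[1],.058)[:2];print('red',q[0][4],q[1],p,np.degrees(np.arctan2(*(p-c)[::-1])),np.hypot(*(p-c)))
# polar profile of boss top
for z,rs in((.107,(13,15,17,19,21,23,26)),(.062,(44,47,50))):
    print('z',z)
    ang=np.arange(0,360,6)
    for rr in rs:
        uv=np.array([proj('top',(c[0]+rr/1e3*np.cos(np.radians(a)),c[1]+rr/1e3*np.sin(np.radians(a)),z)) for a in ang],np.float32)
        g=cv2.remap(cv2.cvtColor(t,cv2.COLOR_RGB2GRAY),uv[:,0][None],uv[:,1][None],cv2.INTER_LINEAR)[0];print(rr,' '.join(map(str,g)))
for q in blob('top',t,(128,215,205,235),lambda a:(a.min(2)>140)&(a.max(2)-a.min(2)<45))[:4]:print('key',q[0],q[1],onz('top',*q[1],.067))
for q in blob('top',t,(128,212,200,240),lambda a:(a[:,:,0]>a[:,:,2]+40))[:2]:
    pts=np.argwhere(q[2])[:,::-1];bx=cv2.boxPoints(cv2.minAreaRect(pts.astype(np.float32)));print('rack',q[0],[onz('top',*p,.034)[:2].round(4).tolist() for p in bx])
a=cv2.resize(s[230:330,280:350],(560,800),interpolation=cv2.INTER_CUBIC)[:600] if 0 else cv2.resize(s[235:320,285:345],(420,595),interpolation=cv2.INTER_CUBIC)
cv2.imwrite('pics/c3.png',a[:,:,::-1])
E
```

```text
flange [0.57880912 0.05436546] 0.052129366766230534
red 4 [258.5 193. ] [0.53538642 0.0345032 ] -155.41985235277508 0.04774976103683435
red 1 [268. 170.] [0.59891903 0.01039455] -65.423208414788 0.04835131561919018
red 1 [268. 172.] [0.5934243  0.01026727] -71.66357961807525 0.04645700745746324
red 1 [271. 172.] [0.59367912 0.00213401] -74.10863660714953 0.05430691538219388
z 0.107
13 109 118 128 138 146 148 153 152 137 115 91 80 74 84 98 115 131 131 131 132 131 130 133 123 107 94 86 79 79 82 88 98 114 124 128 130 128 127 126 119 106 92 90 87 90 97 113 123 123 123 124 125 125 123 119 111 102 99 99 104
15 96 108 120 130 135 134 132 133 127 108 82 71 71 78 92 112 127 128 128 129 130 129 126 116 102 82 63 60 63 67 79 93 109 116 119 121 121 121 120 123 115 87 74 69 73 83 107 120 121 121 120 121 121 118 112 104 98 95 93 94
17 99 112 119 127 135 133 133 134 123 121 103 92 99 98 99 109 118 116 118 124 128 136 133 124 107 93 78 74 76 78 87 99 112 117 120 122 125 125 127 125 130 105 72 71 75 82 107 116 118 119 121 121 124 121 116 105 101 102 100 99
19 102 107 114 131 159 178 172 166 167 160 1
[... 1209 characters left out ...]
6 236 236 236 235 237 234 236 237 235 211 214 207 234 236 237 237 236 237 237 238 236 237 238 220 224 207 200 216 239 237 238 239 235 239 226 203 237 239 207 237 194 189 219 237 236 237 237 237 235 235 236 236
50 225 202 210 230 216 224 211 222 223 218 220 220 223 215 221 225 221 202 217 214 222 226 224 231 227 223 223 235 228 238 235 220 224 222 212 188 231 224 224 225 227 226 234 212 233 230 204 206 207 186 190 206 222 222 231 227 225 215 228 207
key [134 225   8   4  32] [137.5 226.5] [0.43670844 0.34873688 0.067     ]
key [176 222   7   4  28] [179.  223.5] [0.44750148 0.24125977 0.067     ]
rack [134 216  60  20 921] [[0.4569, 0.3722], [0.4728, 0.213], [0.4269, 0.2075], [0.4113, 0.366]]
```

View pics/c3.png

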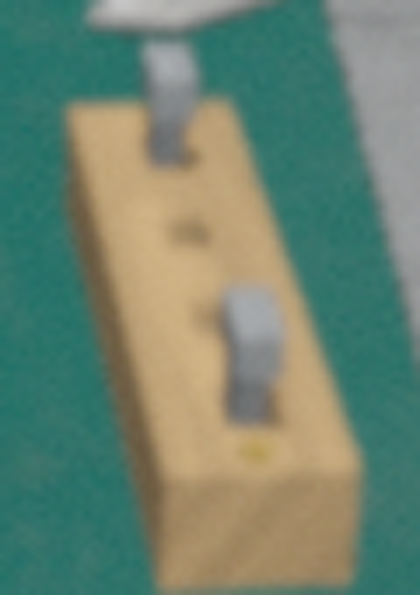

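The rack is tilted about 5.7°. The heads sit +5 mm along world +y from the rack centre, so the keys' x points along 95.7°. That leaves the keyway angles to refine.

```bash
cat >> m.py <<'E'
def keyang(t,c,z=.107,rs=(22,23,24),off=(0,0)):
    # 4-fold phase and per-slot dark centroid of a ring profile
    g=cv2.cvtColor(t,cv2.COLOR_RGB2GRAY); ang=np.arange(0,360,1.); P=0
    for rr in rs:
        uv=np.array([proj('top',(c[0]+off[0]+rr/1e3*np.cos(np.radians(a)),c[1]+off[1]+rr/1e3*np.sin(np.radians(a)),z)) for a in ang],np.float32)
        P=P+cv2.remap(g,uv[:,0][None],uv[:,1][None],cv2.INTER_CUBIC)[0].astype(float)
    f=[np.sum((P.max()-P)*np.exp(1j*k*np.radians(ang))) for k in(1,4)]
    return np.degrees(np.angle(f[1]))/4, abs(f[1])/np.sum(P.max()-P), np.degrees(np.angle(f[0])), abs(f[0])/np.sum(P.max()-P)
E
python3 - <<'E'
from m import *
t=cv2.imread('pics/raw_top.png')[:,:,::-1].copy();c,r=flange(t)
for off in((0,0),(.001,0),(-.001,0),(0,.001),(0,-.001)):
  print(off,[np.round(keyang(t,c,rs=q,off=off),2).tolist() for q in((22.5,23.5,24.5),(13.,14,15,16),(14,15))])
# boss-top centre from bright octagon, on z=.107
b=blob('top',t,(235,155,272,192),lambda a:a.min(2)>225)[0][2].astype(np.uint8)
h=cv2.convexHull(np.vstack([k[:,0] for k in cv2.findContours(b,0,1)[0]]))[:,0]
print(np.mean([onz('top',*p,.107) for p in h],0))
# mat, drift, rack geometry
m=blob('top',t,(318,203,368,255),lambda a:a.max(2)<60)[0];print('mat',m[0],onz('top',*m[1],.003))
for q in blob('top',t,(318,203,368,255),lambda a:(a[:,:,0]>a[:,:,2]+60))[:2]:print('brass',q[0],q[1],onz('top',*q[1],.02))
s=cv2.imread('pics/raw_side.png')[:,:,::-1].copy()
for q in blob('side',s,(270,155,320,195),lambda a:(a[:,:,0]>a[:,:,2]+50)&(a[:,:,1]>70))[:2]:print('brass side',q[0],q[1],onz('side',*q[1],.013))
E
```

```text
Traceback (most recent call last):
  File "m.py", line 15, in keyang
    uv=np.array([proj('top',(c[0]+off[0]+rr/1e3*np.cos(np.radians(a)),c[1]+off[1]+rr/1e3*np.sin(np.radians(a)),z)) for a in ang],np.float32)
                 ~~~~^^^^^^^^^^^^^^^^^^^^^^^^^^^^^^^^^^^^^^^^^^^^^^^^^^^^^^^^^^^^^^^^^^^^^^^^^^^^^^^^^^^^^^^^^^^^^
  File "h.py", line 18, in proj
    c=arm.calibration(n);K=np.array(c['intrinsics']);T=np.array(c['cam_to_world'])
ValueError: time passes only in moves, steps and waits
```

Request:
{"fn": "apply_moves", "kwargs": {"plan": [[[1,5,-6,0,0],[1,9,-10,0,0],[1,13,-15,0,-0.05],[1,17,-20,0,-0.1],[1,21,-26,0,-0.15],[1,25,-32,0,-0.2],[1,29,-37,0,-0.3],[1,33,-43,0,-0.41]]]}}

```text
time_s: 1.1
tcp_pos: [0.4554, 0.2616, 0.2385]
tcp_rot: [-0.0, 0.313, 0.95, -0.0]
wrist_force: [0.7, -0.4, 0.4]
finger_gap: 0.0883
gripper_force: 0.0
```

Calibration can't be called that often in one script, so I'll cache it.

```bash
sed -i 's/^from workcell import arm/from workcell import arm\nC={n:arm.calibration(n) for n in("top","side")}/; s/c=arm.calibration(n);/c=C[n];/' h.py
python3 - <<'E'
from m import *
t=cv2.imread('pics/raw_top.png')[:,:,::-1].copy();c,r=flange(t)
for off in((0,0),(.0015,0),(-.0015,0),(0,.0015),(0,-.0015)):
  print(off,[np.round(keyang(t,c,rs=q,off=off),2).tolist() for q in((22.5,23.5,24.5),(13.,14,15,16),(14,15))])
b=blob('top',t,(235,155,272,192),lambda a:a.min(2)>225)[0][2].astype(np.uint8)
h=cv2.convexHull(np.vstack([k[:,0] for k in cv2.findContours(b,0,1)[0]]))[:,0]
print(np.mean([onz('top',*p,.107) for p in h],0))
m=blob('top',t,(318,203,368,255),lambda a:a.max(2)<60)[0];print('mat',m[0],onz('top',*m[1],.003))
for q in blob('top',t,(318,203,368,255),lambda a:(a[:,:,0]>a[:,:,2]+60))[:2]:print('brass',q[0],q[1],onz('top',*q[1],.02))
s=cv2.imread('pics/raw_side.png')[:,:,::-1].copy()
for q in blob('side',s,(270,155,320,195),lambda a:(a[:,:,0]>a[:,:,2]+50)&(a[:,:,1]>70))[:2]:print('brass side',q[0],q[1],onz('side',*q[1],.013))
E
```

```text
(0, 0) [[8.98, 0.61, -140.34, 0.06], [-14.91, 0.43, -167.0, 0.11], [-14.96, 0.45, -167.97, 0.12]]
(0.0015, 0) [[9.2, 0.61, -172.64, 0.29], [-14.79, 0.53, -123.72, 0.04], [-15.03, 0.51, -109.59, 0.03]]
(-0.0015, 0) [[8.64, 0.62, -15.28, 0.18], [-15.61, 0.3, -170.04, 0.14], [-15.79, 0.29, -171.2, 0.13]]
(0, 0.0015) [[8.92, 0.53, -100.06, 0.24], [-14.43, 0.45, 165.68, 0.14], [-14.73, 0.45, 159.58, 0.14]]
(0, -0.0015) [[8.92, 0.6, 104.89, 0.18], [-14.21, 0.33, -142.12, 0.11], [-14.05, 0.32, -142.2, 0.11]]
[0.58157825 0.05931318 0.107     ]
mat [ 321  207   43   44 1350] [ 0.44533648 -0.20737339  0.003     ]
brass [334 214  12  13  84] [338.08333333 220.42857143] [ 0.4696818  -0.19017292  0.02      ]
brass side [283 177  12  10  92] [288.7826087  181.64130435] [ 0.47009695 -0.1916848   0.013     ]
```

Request:
{"fn": "apply_moves", "kwargs": {"plan": [[[1,4,-6,0,0],[1,7,-12,0,0],[1,10,-17.4,0,0],[1,10,-17.4,0,0],[1,10,-17.4,0,0]]]}}

```text
time_s: 1.72
tcp_pos: [0.5546, 0.089, 0.2382]
tcp_rot: [-0.001, 0.312, 0.95, -0.0]
wrist_force: [-0.6, -0.3, 0.4]
finger_gap: 0.0876
gripper_force: 0.0
```

Request:
{"fn": "apply_moves", "kwargs": {"plan": [[[1,2.4,-3.5,0,0],[1,2.4,-3.5,-5,0],[1,2.4,-3.5,-9,0],[1,2.4,-3.5,-13,0],[1,2.4,-3.5,-16.2,0],[1,2.4,-3.5,-16.2,0]]]}}

```text
time_s: 2.48
tcp_pos: [0.5751, 0.0564, 0.0736]
tcp_rot: [-0.003, 0.31, 0.951, -0.001]
wrist_force: [-0.6, 0.0, -0.4]
finger_gap: 0.0884
gripper_force: 0.0
```

Request:
{"fn": "apply_moves", "kwargs": {"plan": [[[0.6,0,0,0,0],[0.6,0,0,0,0],[0.6,0,0,0,0],[0.6,0,0,0,0]]], "newtons": 15}}

```text
time_s: 2.98
tcp_pos: [0.579, 0.0535, 0.0787]
tcp_rot: [0.001, 0.311, 0.95, -0.001]
wrist_force: [-2.9, -3.2, 4.7]
finger_gap: 0.0637
gripper_force: 15.0
```

Request:
{"fn": "apply_moves", "kwargs": {"plan": [[[0.6,0,0,0,-0.1],[0.6,0,0,0,-0.2],[0.6,0,0,0,-0.3],[0.6,0,0,0,-0.41],[0.6,0,0,0,-0.41],[0.6,0,0,0,-0.41]]]}}

```text
time_s: 3.72
tcp_pos: [0.5789, 0.0534, 0.0787]
tcp_rot: [0.001, 0.498, 0.867, -0.001]
wrist_force: [-1.9, -3.5, 6.0]
finger_gap: 0.0637
gripper_force: 15.0
```

Request:
{"fn": "apply_moves", "kwargs": {"plan": [[[1,0,0,0,0],[1,0,0,0,0],[1,0,0,0,0],[1,0,0,5,0],[1,0,0,10,0],[1,-4,8,13,0],[1,-7,14,13,0],[1,-10,20,13,0]]]}}

```text
time_s: 4.72
tcp_pos: [0.4962, 0.2206, 0.2064]
tcp_rot: [0.001, 0.499, 0.867, 0.001]
wrist_force: [1.0, 0.5, -0.1]
finger_gap: 0.0878
gripper_force: 0.0
```

```bash
python3 - <<'E'
from m import *
t=snap('top');cv2.imwrite('pics/raw_t2.png',t[:,:,::-1]);o=arm.get_obs();print(o['time_s'],o['tcp_pos'],o['tcp_rot'])
c,r=flange(t);print(c,r)
for off in((0,0),(.0015,0)):
  print([np.round(keyang(t,c,rs=q,off=off),2).tolist() for q in((22.5,23.5,24.5),(13.,14,15,16),(14,15))])
cv2.imwrite('pics/c4.png',cv2.resize(t[145:215,215:315,::-1],(800,560),interpolation=cv2.INTER_CUBIC))
E
```

```text
4.775 [0.49239934 0.22671893 0.20626067] [-0.00204581  0.49696154  0.86776745  0.0021645 ]
[0.57901892 0.05433177] 0.052555983159545155
[[-15.53, 0.66, -122.77, 0.05], [-13.83, 0.39, -170.78, 0.11], [-13.8, 0.39, -172.54, 0.12]]
[[-15.64, 0.61, -167.01, 0.3], [-13.77, 0.5, -139.62, 0.04], [-13.67, 0.51, -114.24, 0.03]]
```

View pics/c4.png

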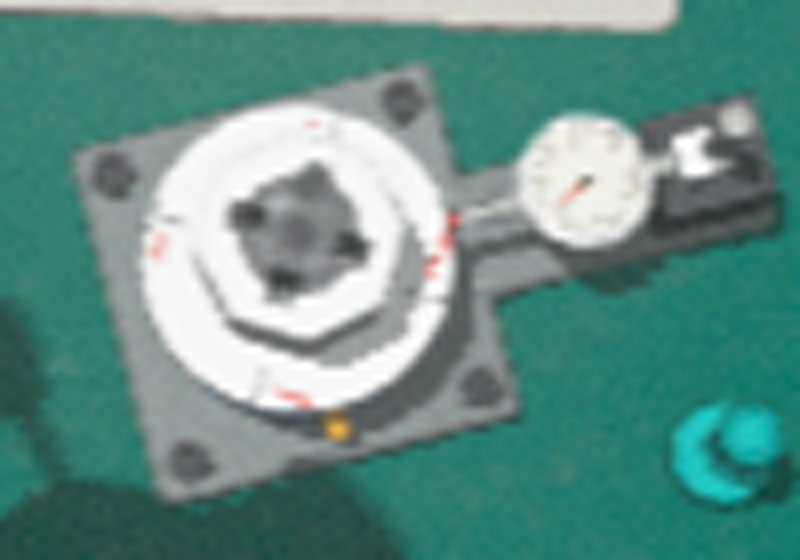

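The keyways now coincide, with dark slots at (320,175), (245,215), (285,280) and (350,245). Next is a sub-pixel check of the key heads along the rack.

```bash
python3 - <<'E'
from m import *
t=cv2.imread('pics/raw_top.png')[:,:,::-1].copy()
for r0,c0,c1 in((225,130,148),(226,130,148),(227,130,148),(222,171,190),(223,171,190),(224,171,190)):
    print(r0,c0,t[r0,c0:c1,2].tolist())
for p in ((133.5,226.5),(141.5,226.5),(175.5,223.5),(182.5,223.5)):print(p,onz('top',*p,.067)[:2])
s=cv2.imread('pics/raw_side.png')[:,:,::-1].copy()
for q in blob('side',s,(285,235,345,320),lambda a:(a.max(2)-a.min(2)<35)&(a[:,:,2]>85))[:4]:print('side',q[0],q[1])
for y in (.2405,.348):
  x=.4475 if y<.3 else .4367
  print([proj('side',(x-dy*.1,y+dy,z)).round(1).tolist() for dy in(-.009,.009) for z in(.067,.052)])
E
```

```text
225 130 [97, 98, 103, 108, 158, 201, 210, 211, 208, 206, 206, 151, 87, 89, 87, 100, 121, 126]
226 130 [100, 96, 98, 107, 153, 192, 202, 206, 205, 205, 209, 154, 73, 65, 66, 66, 80, 87]
227 130 [94, 98, 93, 103, 152, 189, 199, 199, 198, 199, 207, 156, 76, 64, 69, 66, 77, 104]
222 171 [130, 130, 132, 130, 131, 183, 216, 219, 213, 217, 208, 152, 93, 83, 80, 103, 120, 110, 107]
223 171 [84, 105, 123, 121, 123, 180, 211, 212, 213, 212, 206, 158, 85, 70, 63, 78, 98, 97, 79]
224 171 [77, 95, 114, 118, 117, 178, 208, 209, 206, 206, 206, 164, 92, 66, 67, 73, 96, 95, 74]
(133.5, 226.5) [0.43642451 0.3591012 ]
(141.5, 226.5) [0.43699253 0.33836671]
(175.5, 223.5) [0.4472494  0.25039064]
(182.5, 223.5) [0.44775369 0.23212438]
side [294 235  44  85 395] [313.3443038  261.49873418]
side [331 235  14  52 380] [339.75526316 252.32368421]
side [316 276  10  20 149] [320.51677852 284.86577181]
side [294 263   1   4   4] [294.  264.5]
[[307.9, 240.5], [307.6, 247.1], [309.7, 245.6], [309.3, 252.3]]
[[319.7, 274.8], [319.2, 282.1], [322.0, 281.7], [321.5, 289.1]]
```

Request:
{"fn": "apply_moves", "kwargs": {"plan": [[[0.5,-2,1.4,0,-0.14],[0.5,-4,1.4,-4,-0.28],[0.5,-4.5,1.4,-7,-0.43],[0.5,-4.5,1.4,-9,-0.43],[0.5,-4.5,1.4,-9,-0.43]]]}}

```text
time_s: 5.4
tcp_pos: [0.4499, 0.2323, 0.1134]
tcp_rot: [-0.001, 0.671, 0.741, -0.002]
wrist_force: [-0.2, 0.4, 0.3]
finger_gap: 0.0442
gripper_force: 0.0
```

Request:
{"fn": "apply_moves", "kwargs": {"plan": [[[0.5,-0.25,0.9,0,0],[0.5,-0.25,0.9,-3,0],[0.5,-0.25,0.9,-5,0],[0.5,-0.25,0.9,-6.5,0],[0.5,-0.25,0.9,-6.5,0]]]}}

```text
time_s: 6.02
tcp_pos: [0.4487, 0.2421, 0.0499]
tcp_rot: [-0.0, 0.672, 0.741, -0.0]
wrist_force: [1.0, 0.4, 0.3]
finger_gap: 0.0437
gripper_force: 0.0
```

Request:
{"fn": "apply_moves", "kwargs": {"plan": [[[0.0,0,0,0,0],[0.0,0,0,0,0],[0.0,0,0,0,0],[0.0,0,0,0,0]]], "newtons": 20}}

```text
time_s: 6.52
tcp_pos: [0.4489, 0.2421, 0.0508]
tcp_rot: [-0.0, 0.672, 0.741, 0.0]
wrist_force: [-1.0, 0.3, 3.2]
finger_gap: 0.0122
gripper_force: 20.0
```

```bash
python3 - <<'E'
from m import *
s=snap('side','s1.png',crop=(240,200,350,300),scale=6);print(arm.get_obs()['tcp_pos'])
E
```

```text
[0.44894206 0.24210768 0.05072719]
```

View pics/s1.png

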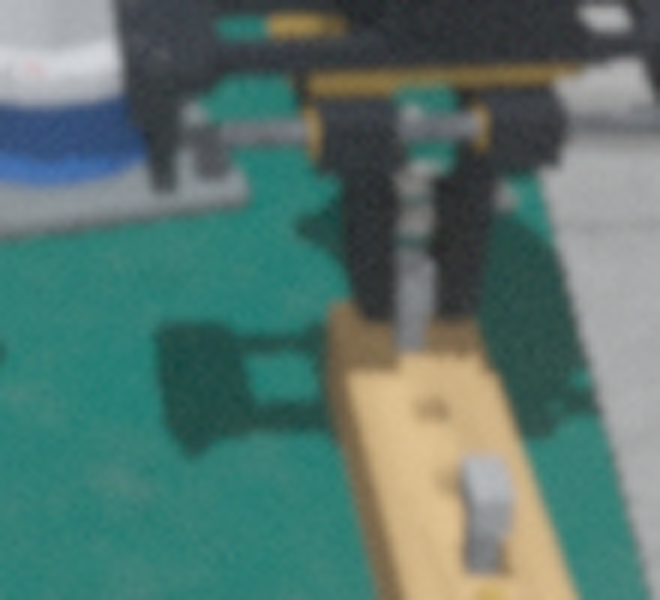

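The grip is good: 12.2 mm gap, the key still upright in its slot, and the second key at (485,510). I'll lift it and carry it to the 165° keyway.

Request:
{"fn": "apply_moves", "kwargs": {"plan": [[[0.0,0,0,3,0],[0.0,0,0,8,0],[0.0,0,0,12.5,0],[0.0,3,-5,12.5,0.17],[0.0,6,-10,12.5,0.34],[0.0,8,-14,12.5,0.51],[0.0,10.8,-18.2,12.5,0.68],[0.0,10.8,-18.2,12.5,0.85]]]}}

```text
time_s: 7.58
tcp_pos: [0.5587, 0.0569, 0.1752]
tcp_rot: [0.001, 0.306, 0.952, -0.0]
wrist_force: [-0.9, 0.7, 0.1]
finger_gap: 0.012
gripper_force: 20.0
```

Request:
{"fn": "apply_moves", "kwargs": {"plan": [[[0.0,0,0,0,0.17],[0.0,0,0,0,0.34],[0.0,0,0,0,0.36],[0.0,0,0,0,0.36]]]}}

```text
time_s: 8.07
tcp_pos: [0.5569, 0.06, 0.1751]
tcp_rot: [-0.0, 0.132, 0.991, -0.0]
wrist_force: [-0.2, 0.0, -1.1]
finger_gap: 0.0119
gripper_force: 20.0
```

```bash
python3 - <<'E'
from m import *
s=snap('side','s2.png',crop=(200,130,310,230),scale=6);o=arm.get_obs();print(o['tcp_pos'],o['tcp_rot'],o['finger_gap'])
print(2*np.degrees(np.arctan2(o['tcp_rot'][2],o['tcp_rot'][1]))-90)
E
```

```text
[0.55688567 0.06005177 0.17516489] [-6.80577761e-05  1.32024789e-01  9.91246412e-01 -1.83499820e-05] 0.011884704504836677
74.82677432484547
```

View pics/s2.png

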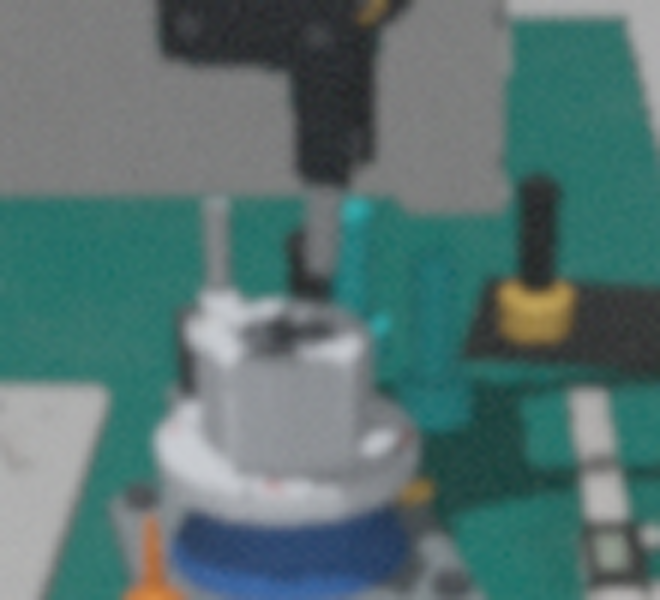

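```bash
python3 - <<'E'
from m import *
s=cv2.imread('pics/s2.png')
u=np.array([np.cos(np.radians(164.8)),np.sin(np.radians(164.8))]);A=np.array([.579,.0544])
for r in(.0125,.022,.0262):
  for z in(.1344,.107): print(r,z,(6*(proj('side',(*(A+u*r),z))-[200,130])).round(1))
g=s[:,:,1]
for row in(220,240,260,270):print(row,g[row,280:360:4].tolist())
E
```

```text
0.0125 0.1344 [308.3 268.3]
0.0125 0.107 [309.7 333.7]
0.022 0.1344 [331.8 270.8]
0.022 0.107 [332.9 336.4]
0.0262 0.1344 [342.2 271.9]
0.0262 0.107 [343.2 337.6]
220 [114, 114, 113, 110, 108, 107, 109, 112, 116, 120, 120, 118, 115, 114, 115, 123, 136, 144, 147, 144]
240 [104, 94, 78, 66, 64, 67, 81, 100, 109, 115, 119, 118, 113, 111, 112, 117, 122, 122, 122, 123]
260 [109, 97, 78, 60, 51, 57, 76, 94, 108, 116, 116, 114, 111, 111, 113, 117, 120, 123, 123, 124]
270 [110, 102, 85, 66, 54, 54, 66, 79, 91, 99, 102, 103, 103, 103, 108, 115, 121, 125, 125, 122]
```

Request:
{"fn": "apply_moves", "kwargs": {"plan": [[[0.0,-0.17,0.05,0,0],[0.0,-0.17,0.05,-1.2,0],[0.0,-0.17,0.05,-2.2,0],[0.0,-0.17,0.05,-2.7,0],[0.0,-0.17,0.05,-3.1,0],[0.0,-0.17,0.05,-3.4,0],[0.0,-0.17,0.05,-3.4,0]]]}}

```text
time_s: 9.0
tcp_pos: [0.5552, 0.0605, 0.1411]
tcp_rot: [-0.0, 0.131, 0.991, -0.0]
wrist_force: [0.1, -0.1, 0.9]
finger_gap: 0.0118
gripper_force: 20.0
```

Request:
{"fn": "apply_moves", "kwargs": {"plan": [[[0.0,0,0,-0.4,0],[0.0,0,0,-0.8,0],[0.0,0,0,-1.1,0],[0.0,0,0,-1.3,0],[0.0,0,0,-1.3,0]]]}}

```text
time_s: 9.62
tcp_pos: [0.5553, 0.0605, 0.1281]
tcp_rot: [0.0, 0.131, 0.991, -0.0]
wrist_force: [1.3, -0.6, -0.3]
finger_gap: 0.0117
gripper_force: 20.0
```

Request:
{"fn": "apply_moves", "kwargs": {"plan": [[[0.0,0.05,0,-0.2,0],[0.0,0.08,-0.02,-0.5,0],[0.0,0.08,-0.02,-0.5,0]]]}}

```text
time_s: 10.0
tcp_pos: [0.556, 0.0603, 0.123]
tcp_rot: [-0.0, 0.131, 0.991, -0.0]
wrist_force: [0.3, 0.6, -0.9]
finger_gap: 0.0117
gripper_force: 20.0
```

Request:
{"fn": "apply_moves", "kwargs": {"plan": [[[0.35,0,0,0,0],[0.35,0,0,0,0],[0.35,0,0,0,0],[0.35,0,0,0,0],[0.35,0,0,4,0],[0.35,0,0,8,0],[0.5,-4,5,9,-0.1],[0.5,-6,11,9,-0.2]]]}}

```text
time_s: 11.0
tcp_pos: [0.497, 0.1679, 0.2152]
tcp_rot: [0.001, 0.232, 0.973, 0.001]
wrist_force: [1.1, 1.1, -0.1]
finger_gap: 0.044
gripper_force: 0.0
```

```bash
python3 - <<'E'
from m import *
s=snap('side','s3.png',crop=(200,130,310,230),scale=6);o=arm.get_obs();print(o['tcp_pos'],o['tcp_rot'],o['finger_gap'])
u=np.array([np.cos(np.radians(164.8)),np.sin(np.radians(164.8))]);A=np.array([.579,.0544])
for z in(.107,.117,.132): print(z,(6*(proj('side',(*(A+u*.021),z))-[200,130])+2.5).round(1))
E
```

```text
[0.49397987 0.17489924 0.21445736] [-8.04643423e-04  2.32231638e-01  9.72655719e-01  2.94465748e-03] 0.04362534595635686
0.107 [333.  338.6]
0.117 [332.6 314.9]
0.132 [331.9 278.9]
```

View pics/s3.png

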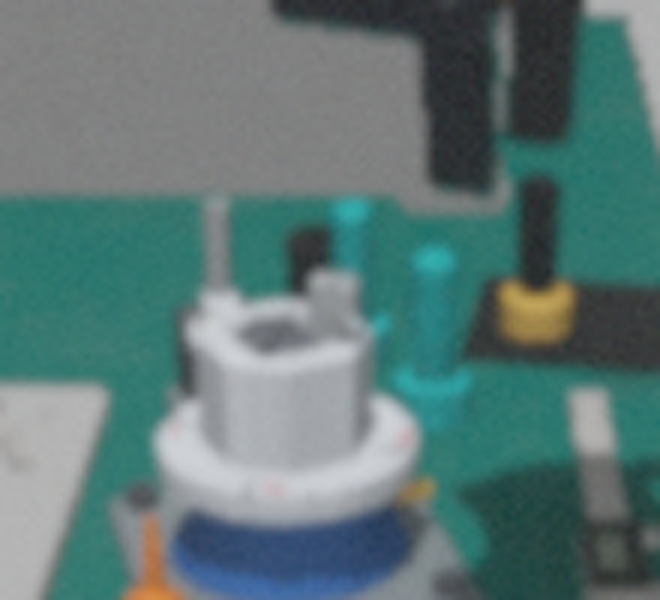

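The first key stands upright in its keyway, head at (335,300). Now the second key.

Request:
{"fn": "apply_moves", "kwargs": {"plan": [[[0.5,-1,4,0,-0.17],[0.5,-3,9,0,-0.34],[0.5,-5,14,0,-0.51],[0.5,-5.7,17.2,-2,-0.68],[0.5,-5.7,17.2,-5,-0.85],[0.5,-5.7,17.2,-8,-1.0],[0.5,-5.7,17.2,-8,-1.0],[0.5,-5.7,17.2,-8,-1.0]]]}}

```text
time_s: 12.05
tcp_pos: [0.4406, 0.3398, 0.1342]
tcp_rot: [0.0, 0.667, 0.745, 0.001]
wrist_force: [0.7, -0.8, -0.6]
finger_gap: 0.0441
gripper_force: 0.0
```

Request:
{"fn": "apply_moves", "kwargs": {"plan": [[[0.5,-0.3,0.75,-2,-0.01],[0.5,-0.3,0.75,-5,-0.01],[0.5,-0.3,0.75,-7,-0.01],[0.5,-0.3,0.75,-8.4,-0.01],[0.5,-0.3,0.75,-8.4,-0.01]]]}}

```text
time_s: 12.68
tcp_pos: [0.4363, 0.3467, 0.0481]
tcp_rot: [-0.0, 0.672, 0.741, -0.001]
wrist_force: [0.4, 0.1, 0.4]
finger_gap: 0.0443
gripper_force: 0.0
```

Request:
{"fn": "apply_moves", "kwargs": {"plan": [[[0.0,0,0,0,0],[0.0,0,0,0,0],[0.0,0,0,0,0],[0.0,0,0,0,0]]]}}

```text
time_s: 13.18
tcp_pos: [0.4375, 0.3473, 0.0499]
tcp_rot: [0.0, 0.672, 0.741, 0.001]
wrist_force: [0.5, 0.2, 1.3]
finger_gap: 0.0115
gripper_force: 20.0
```

Request:
{"fn": "apply_moves", "kwargs": {"plan": [[[0.0,0,0,3,0],[0.0,0,0,8,0],[0.0,0,0,12.5,0],[0.0,2,-5,12.5,-0.17],[0.0,4,-10,12.5,-0.34],[0.0,7,-15,12.5,-0.51],[0.0,9,-20,12.5,-0.68],[0.0,12,-25,12.5,-0.85]]]}}

```text
time_s: 14.18
tcp_pos: [0.5571, 0.0955, 0.1743]
tcp_rot: [-0.0, 0.918, 0.396, -0.0]
wrist_force: [-0.0, 0.5, -0.2]
finger_gap: 0.0121
gripper_force: 20.0
```

Request:
{"fn": "apply_moves", "kwargs": {"plan": [[[0.0,0,0,1,-0.17],[0.0,1.5,-1.5,1,-0.34],[0.0,3,-3,1,-0.51],[0.0,4.3,-4.7,1,-0.68],[0.0,4.3,-4.7,1,-0.85],[0.0,4.3,-4.7,1,-1.02],[0.0,4.3,-4.7,1,-1.08],[0.0,4.3,-4.7,1,-1.08]]]}}

```text
time_s: 15.18
tcp_pos: [0.5998, 0.05, 0.1841]
tcp_rot: [0.0, 0.992, -0.13, -0.0]
wrist_force: [0.3, -0.6, -0.7]
finger_gap: 0.0121
gripper_force: 20.0
```

```bash
python3 - <<'E'
from m import *
s=snap('side','s4.png',crop=(200,130,310,230),scale=6);o=arm.get_obs();print(o['tcp_pos'],o['tcp_rot'],o['finger_gap'])
print(2*np.degrees(np.arctan2(o['tcp_rot'][2],o['tcp_rot'][1]))-90)
u=np.array([np.cos(np.radians(-15.1)),np.sin(np.radians(-15.1))]);A=np.array([.579,.0544])
for r in(.0125,.0220):
  for z in(.1434,.107): print(r,z,(6*(proj('side',(*(A+u*r),z))-[200,130])+2.5).round(1))
E
```

```text
[0.59981455 0.05004373 0.18411103] [ 4.27985294e-06  9.91558357e-01 -1.29661036e-01 -1.99715956e-04] 0.012082520745929751
-104.90001099306865
0.0125 0.1434 [249.  242.7]
0.0125 0.107 [251.9 329.3]
0.022 0.1434 [225.9 240.4]
0.022 0.107 [229.2 326.8]
```

View pics/s4.png

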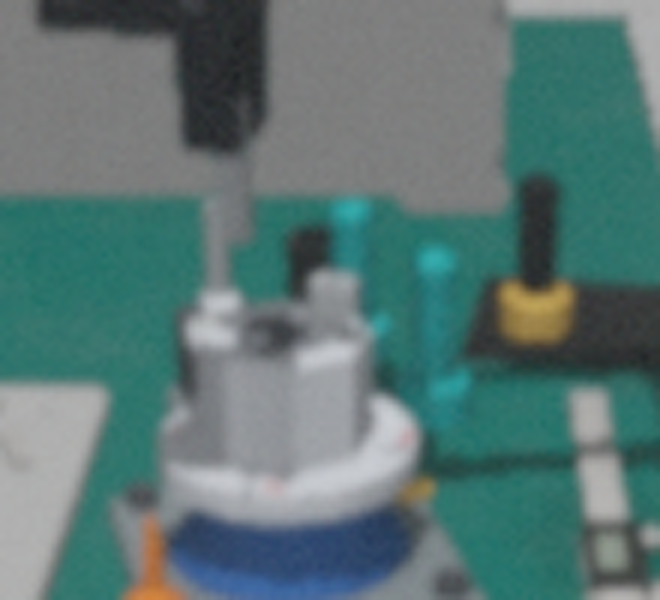

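The key tip hangs over the far keyway at (240,240), close to prediction. Lowering it now.

Request:
{"fn": "apply_moves", "kwargs": {"plan": [[[0.0,-0.03,-0.12,0,0],[0.0,-0.03,-0.12,-1.5,0],[0.0,-0.03,-0.12,-2.8,0],[0.0,-0.03,-0.12,-3.5,0],[0.0,-0.03,-0.12,-4,0],[0.0,-0.03,-0.12,-4.3,0],[0.0,-0.03,-0.12,-4.3,0]]]}}

```text
time_s: 16.1
tcp_pos: [0.5997, 0.0489, 0.1412]
tcp_rot: [-0.0, 0.991, -0.13, -0.0]
wrist_force: [-0.3, 0.2, -0.3]
finger_gap: 0.0115
gripper_force: 20.0
```

Request:
{"fn": "apply_moves", "kwargs": {"plan": [[[0.0,0,0,-0.4,0],[0.0,0,0,-0.8,0],[0.0,0,0,-1.1,0],[0.0,0,0,-1.3,0],[0.0,0,0,-1.3,0]]]}}

```text
time_s: 16.73
tcp_pos: [0.5996, 0.0488, 0.1281]
tcp_rot: [0.0, 0.991, -0.13, -0.0]
wrist_force: [-0.8, 0.4, -0.6]
finger_gap: 0.0116
gripper_force: 20.0
```

Request:
{"fn": "apply_moves", "kwargs": {"plan": [[[0.0,-0.03,0,-0.2,0],[0.0,-0.03,0,-0.5,0],[0.0,-0.03,0,-0.5,0]]]}}

```text
time_s: 17.1
tcp_pos: [0.5995, 0.0488, 0.123]
tcp_rot: [0.0, 0.991, -0.13, 0.0]
wrist_force: [-0.2, -0.2, -1.7]
finger_gap: 0.0118
gripper_force: 20.0
```

Request:
{"fn": "apply_moves", "kwargs": {"plan": [[[0.35,0,0,0,0],[0.35,0,0,0,0],[0.35,0,0,0,0],[0.35,0,0,0,0],[0.35,0,0,4,0],[0.35,0,0,9,0],[0.5,-6,0,12,0.17],[0.5,-12,0,12,0.34]]]}}

```text
time_s: 18.1
tcp_pos: [0.4823, 0.0489, 0.2466]
tcp_rot: [-0.0, 0.999, 0.042, 0.003]
wrist_force: [0.7, 0.2, 0.2]
finger_gap: 0.0441
gripper_force: 0.0
```

Request:
{"fn": "apply_moves", "kwargs": {"plan": [[[0.5,-4,-5,0,0.17],[0.5,-5,-10,0,0.34],[0.5,-5,-10,0,0.34]]]}}

```text
time_s: 18.48
tcp_pos: [0.4302, -0.0532, 0.2436]
tcp_rot: [0.0, 0.979, 0.206, 0.0]
wrist_force: [1.2, -0.4, -0.3]
finger_gap: 0.0439
gripper_force: 0.0
```

```bash
python3 - <<'E'
from m import *
s=snap('side','s5.png',crop=(200,130,310,230),scale=6);t=snap('top')
o=arm.get_obs();print(o['time_s'],o['tcp_pos'],2*np.degrees(np.arctan2(o['tcp_rot'][2],o['tcp_rot'][1]))-90)
for q in blob('top',t,(300,180,400,255),lambda a:(a[:,:,0]>a[:,:,2]+60)&(a[:,:,1]>80))[:2]:print('brass',q[0],q[1],onz('top',*q[1],.023))
for q in blob('side',s,(260,140,330,195),lambda a:(a[:,:,0]>a[:,:,2]+50)&(a[:,:,1]>70))[:2]:print('brass side',q[0],q[1],onz('side',*q[1],.013))
E
```

```text
18.575 [ 0.43113509 -0.05140123  0.2434742 ] -66.20611434856377
brass side [283 177  12  10  91] [288.30769231 181.75824176] [ 0.47156707 -0.19074918  0.013     ]
```

View pics/s5.png

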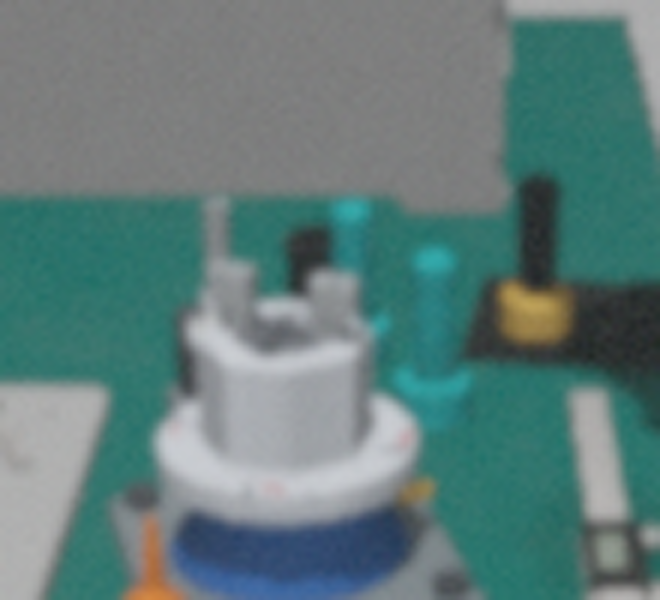

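Both keys stand in opposite keyways, heads at (235,300) and (335,300). The drift is still at (0.470,-0.192), so I'll fetch it.

Request:
{"fn": "apply_moves", "kwargs": {"plan": [[[0.6,1.5,-5,0,0],[0.6,3,-10,0,0],[0.6,3.85,-14.1,0,0],[0.6,3.85,-14.1,-5,0],[0.6,3.85,-14.1,-10,0],[0.6,3.85,-14.1,-13,0],[0.6,3.85,-14.1,-13,0]]]}}

```text
time_s: 19.45
tcp_pos: [0.468, -0.1899, 0.1101]
tcp_rot: [-0.002, 0.978, 0.208, -0.003]
wrist_force: [-0.4, -0.3, 0.8]
finger_gap: 0.0529
gripper_force: 0.0
```

```bash
python3 - <<'E'
from m import *
s=snap('side','s6.png',crop=(240,110,340,210),scale=5.5);o=arm.get_obs();print(o['time_s'],o['tcp_pos'])
for q in blob('side',s,(260,140,330,195),lambda a:(a[:,:,0]>a[:,:,2]+50)&(a[:,:,1]>70))[:2]:print('brass side',q[0],q[1],onz('side',*q[1],.013))
E
```

```text
19.5 [ 0.46957308 -0.19081086  0.11225579]
brass side [283 177  12  10  84] [288.25       181.83333333] [ 0.47176089 -0.19015748  0.013     ]
```

View pics/s6.png

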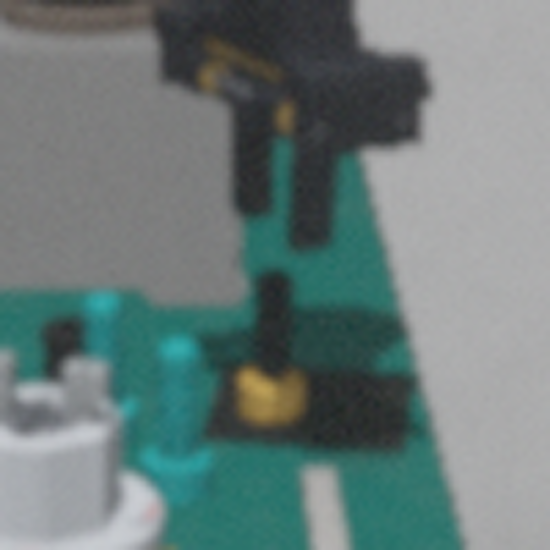

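The fingers are over the handle at (272,320), about 3 mm short in x. I'll correct that and descend.

Request:
{"fn": "apply_moves", "kwargs": {"plan": [[[0.6,0.25,-0.1,0,0],[0.6,0.25,-0.1,-3,0],[0.6,0.25,-0.1,-6,0],[0.6,0.25,-0.1,-8,0],[0.6,0.25,-0.1,-8.5,0],[0.6,0.25,-0.1,-8.5,0]]]}}

```text
time_s: 20.25
tcp_pos: [0.4733, -0.1936, 0.0295]
tcp_rot: [0.001, 0.978, 0.208, 0.001]
wrist_force: [0.5, -0.3, 1.3]
finger_gap: 0.0529
gripper_force: 0.0
```

Request:
{"fn": "apply_moves", "kwargs": {"plan": [[[0.0,0,0,0,0],[0.0,0,0,0,0],[0.0,0,0,0,0],[0.0,0,0,0,0]]], "newtons": 40}}

```text
time_s: 20.75
tcp_pos: [0.4725, -0.1934, 0.0286]
tcp_rot: [0.0, 0.978, 0.208, 0.0]
wrist_force: [0.1, -0.6, 0.8]
finger_gap: 0.0196
gripper_force: 40.0
```

Request:
{"fn": "apply_moves", "kwargs": {"plan": [[[0.35,0,0,0,0],[0.35,0,0,0,0],[0.35,0,0,-0.35,0],[0.35,0,0,-0.35,0],[0.0,0,0,-0.35,0],[0.0,0,0,-0.35,0],[0.0,0,0,-0.35,0],[0.0,0,0,-0.35,0]]], "newtons": 60}}

```text
time_s: 21.75
tcp_pos: [0.4719, -0.1931, 0.0246]
tcp_rot: [-0.0, 0.978, 0.208, -0.0]
wrist_force: [-0.3, -0.3, -1.5]
finger_gap: 0.0195
gripper_force: 60.0
```

Request:
{"fn": "apply_moves", "kwargs": {"plan": [[[0.0,0,0,5,0],[0.0,0,0,10,0],[0.0,0,0,16,0],[0.0,0,4,16,0],[0.0,0.5,10,16,0],[0.0,1,15,16,0],[0.0,2.5,20,16,0],[0.0,4,20,16,0]]]}}

```text
time_s: 22.75
tcp_pos: [0.5118, 0.01, 0.1844]
tcp_rot: [-0.0, 0.978, 0.21, -0.0]
wrist_force: [-0.3, -1.2, -1.4]
finger_gap: 0.0192
gripper_force: 60.0
```

Request:
{"fn": "apply_moves", "kwargs": {"plan": [[[0.0,2.5,2.5,0,0],[0.0,4.6,5,0,0],[0.0,4.6,5,-1.5,0],[0.0,4.6,5,-2.6,0],[0.0,4.6,5,-2.6,0]]]}}

```text
time_s: 23.38
tcp_pos: [0.556, 0.0557, 0.1564]
tcp_rot: [-0.0, 0.978, 0.207, -0.002]
wrist_force: [-0.0, 0.0, -1.2]
finger_gap: 0.019
gripper_force: 60.0
```

```bash
python3 - <<'E'
from m import *
s=snap('side','s7.png',crop=(200,130,310,230),scale=6);o=arm.get_obs();print(o['tcp_pos'],o['wrist_force'])
E
```

```text
[0.55671548 0.05580679 0.15746095] [-0.04050848 -0.32943    -1.74208301]
```

View pics/s7.png

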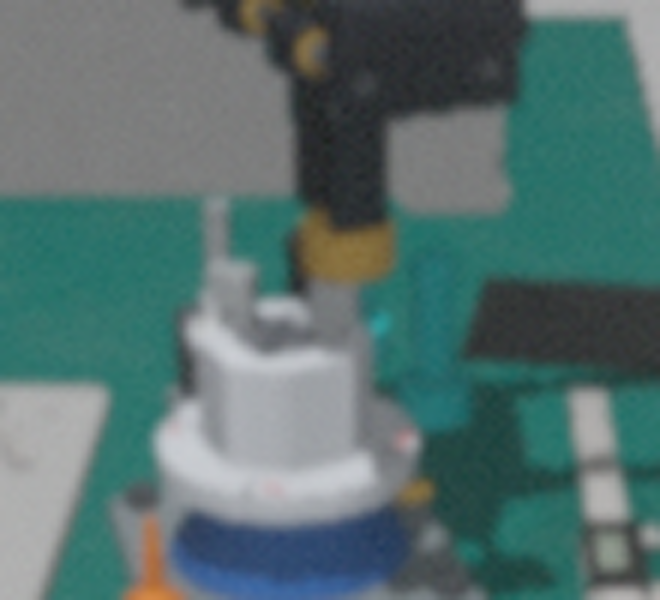

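Request:
{"fn": "apply_moves", "kwargs": {"plan": [[[0.0,0.4,0.5,0,0],[0.0,0.4,0.5,-0.2,0],[0.0,0.4,0.5,-0.4,0],[0.0,0.4,0.5,-0.4,0]]]}}

```text
time_s: 23.92
tcp_pos: [0.5618, 0.0619, 0.1546]
tcp_rot: [0.0, 0.978, 0.208, -0.0]
wrist_force: [-0.9, -0.7, -1.8]
finger_gap: 0.0191
gripper_force: 60.0
```

Request:
{"fn": "apply_moves", "kwargs": {"plan": [[[0.0,-0.1,-0.1,-0.1,0],[0.0,-0.1,-0.1,-0.2,0],[0.0,-0.1,-0.1,-0.3,0],[0.0,-0.1,-0.1,-0.3,0]]]}}

```text
time_s: 24.42
tcp_pos: [0.5614, 0.061, 0.1535]
tcp_rot: [-0.0, 0.978, 0.208, 0.0]
wrist_force: [-2.5, 0.5, 6.5]
finger_gap: 0.0188
gripper_force: 60.0
```

Request:
{"fn": "apply_moves", "kwargs": {"plan": [[[0.0,0,0,-0.15,0],[0.0,0,0,-0.3,0],[0.0,0,0,-0.3,0]]]}}

```text
time_s: 24.8
tcp_pos: [0.5617, 0.0613, 0.1527]
tcp_rot: [-0.0, 0.978, 0.208, 0.001]
wrist_force: [-7.6, 1.5, 17.7]
finger_gap: 0.0191
gripper_force: 60.0
```

Request:
{"fn": "apply_moves", "kwargs": {"plan": [[[0.0,-0.15,0,0.6,0],[0.0,-0.15,0,0.6,0],[0.0,-0.15,0,0,0],[0.0,-0.15,0,0,0],[0.0,-0.15,0,0.6,0],[0.0,-0.15,0,0.6,0],[0.0,-0.15,0,-0.1,0],[0.0,-0.15,0,-0.1,0]]]}}

```text
time_s: 25.8
tcp_pos: [0.5604, 0.061, 0.1513]
tcp_rot: [0.0, 0.978, 0.208, 0.001]
wrist_force: [-7.6, 0.3, 21.5]
finger_gap: 0.0192
gripper_force: 60.0
```

Request:
{"fn": "apply_moves", "kwargs": {"plan": [[[0.0,-0.1,0,0.6,0],[0.0,-0.1,0,0.6,0],[0.0,-0.1,0,-0.1,0],[0.0,-0.1,0,-0.1,0],[0.0,-0.1,0,0.6,0],[0.0,-0.1,0,0.6,0],[0.0,-0.1,0,-0.2,0],[0.0,-0.1,0,-0.2,0]]]}}

```text
time_s: 26.8
tcp_pos: [0.5594, 0.061, 0.1505]
tcp_rot: [0.0, 0.978, 0.208, 0.001]
wrist_force: [-11.5, -0.7, 29.1]
finger_gap: 0.0194
gripper_force: 60.0
```

Request:
{"fn": "apply_moves", "kwargs": {"plan": [[[0.0,0,0,0.7,0],[0.0,0,0,0.7,0],[0.0,0,0,0,0],[0.0,0,0,0.7,0],[0.0,0,0,0,0],[0.0,0,0,0.7,0],[0.0,0,0,0,0],[0.0,0,0,0,0]]]}}

```text
time_s: 27.8
tcp_pos: [0.5598, 0.061, 0.15]
tcp_rot: [0.0, 0.978, 0.208, 0.001]
wrist_force: [-10.2, 0.2, 29.2]
finger_gap: 0.0189
gripper_force: 60.0
```

Request:
{"fn": "apply_moves", "kwargs": {"plan": [[[0.0,0,0,3,0],[0.0,0,0,6,0],[0.0,0,0,6,0]]]}}

```text
time_s: 28.18
tcp_pos: [0.5598, 0.0609, 0.2062]
tcp_rot: [0.0, 0.978, 0.208, 0.001]
wrist_force: [0.3, -0.2, -2.3]
finger_gap: 0.0189
gripper_force: 60.0
```

```bash
python3 - <<'E'
from m import *
s=snap('side');cv2.imwrite('pics/raw_s8.png',s[:,:,::-1])
a=cv2.resize(cv2.imread('pics/s5.png'),(110,100),interpolation=cv2.INTER_AREA)[:,:,1]
b=s[130:230,200:310,1]
for nm,cols in(('k1',(54,55,56)),('k2',(37,38,39,40))):
    print(nm,'before',a[40:60,cols].mean(1).round().astype(int).tolist());print(nm,'now   ',b[40:60,cols].mean(1).round().astype(int).tolist())
print(arm.get_obs()['tcp_pos'])
E
```

```text
k1 before [92, 92, 92, 95, 111, 136, 155, 156, 150, 145, 142, 141, 138, 134, 132, 136, 154, 180, 196, 196]
k1 now    [90, 93, 91, 89, 88, 88, 93, 99, 109, 116, 121, 121, 123, 119, 118, 121, 142, 175, 195, 196]
k2 before [118, 118, 125, 142, 155, 158, 149, 144, 142, 142, 140, 136, 134, 137, 145, 158, 172, 188, 199, 203]
k2 now    [114, 117, 124, 141, 156, 157, 151, 143, 140, 140, 139, 135, 132, 136, 144, 156, 172, 187, 198, 203]
[0.55849693 0.06083752 0.20438952]
```

Request:
{"fn": "apply_moves", "kwargs": {"plan": [[[0.0,2,-0.6,0,0],[0.0,4.1,-1.1,0,0],[0.0,4.1,-1.1,-3,0],[0.0,4.1,-1.1,-4.5,0],[0.0,4.1,-1.1,-4.8,0],[0.0,4.1,-1.1,-5.0,0],[0.0,4.1,-1.1,-5.1,0],[0.0,4.1,-1.1,-5.1,0]]]}}

```text
time_s: 29.22
tcp_pos: [0.5999, 0.0499, 0.1554]
tcp_rot: [0.0, 0.978, 0.208, 0.001]
wrist_force: [0.3, -1.3, -1.4]
finger_gap: 0.019
gripper_force: 60.0
```

```bash
python3 - <<'E'
from m import *
s=snap('side')
b=s[130:230,200:310,1];cols=(54,55,56)
print('now   ',b[40:60,cols].mean(1).round().astype(int).tolist())
E
```

```text
now    [91, 90, 90, 90, 89, 95, 113, 146, 164, 160, 149, 141, 140, 136, 129, 126, 124, 126, 128, 137]
```

Request:
{"fn": "apply_moves", "kwargs": {"plan": [[[0.0,0,0,-0.2,0],[0.0,0,0,-0.3,0],[0.0,0,0,-0.4,0],[0.0,0,0,-0.4,0]]]}}

```text
time_s: 29.78
tcp_pos: [0.6004, 0.05, 0.1539]
tcp_rot: [0.0, 0.978, 0.208, 0.001]
wrist_force: [-4.4, 0.4, 11.1]
finger_gap: 0.0192
gripper_force: 60.0
```

Request:
{"fn": "apply_moves", "kwargs": {"plan": [[[0.0,-0.1,0,0.5,0],[0.0,-0.1,0,-0.25,0],[0.0,-0.1,0,-0.25,0],[0.0,-0.1,0,0.5,0],[0.0,-0.1,0,-0.3,0],[0.0,-0.1,0,-0.3,0],[0.0,-0.1,0,0.5,0],[0.0,-0.1,0,0.5,0]]]}}

```text
time_s: 30.78
tcp_pos: [0.5983, 0.0498, 0.1548]
tcp_rot: [-0.0, 0.978, 0.208, -0.0]
wrist_force: [0.1, 0.2, -1.7]
finger_gap: 0.0189
gripper_force: 60.0
```

Request:
{"fn": "apply_moves", "kwargs": {"plan": [[[0.0,0,0,-0.85,0],[0.0,0,0,-0.85,0],[0.0,0,0,0,0],[0.0,0,0,-0.9,0],[0.0,0,0,-0.9,0],[0.0,0,0,0,0],[0.0,0,0,-0.95,0],[0.0,0,0,-0.95,0]]]}}

```text
time_s: 31.78
tcp_pos: [0.6002, 0.05, 0.151]
tcp_rot: [0.0, 0.978, 0.208, 0.002]
wrist_force: [-9.6, -0.4, 30.3]
finger_gap: 0.019
gripper_force: 60.0
```

Request:
{"fn": "apply_moves", "kwargs": {"plan": [[[0.0,0,0,0.9,0],[0.0,0,0,0,0],[0.0,0,0,0,0],[0.0,0,0,0.9,0],[0.0,0,0,0,0],[0.0,0,0,0,0],[0.0,0,0,0.9,0],[0.0,0,0,0,0]]]}}

```text
time_s: 32.78
tcp_pos: [0.6002, 0.05, 0.1497]
tcp_rot: [0.0, 0.978, 0.208, 0.001]
wrist_force: [-16.7, -0.8, 56.2]
finger_gap: 0.0194
gripper_force: 60.0
```

Request:
{"fn": "apply_moves", "kwargs": {"plan": [[[0.0,0,0,0.9,0],[0.0,0,0,0,0],[0.0,0,0,0,0],[0.0,0,0,0.9,0],[0.0,0,0,0,0],[0.0,0,0,0,0],[0.0,0,0,0.9,0],[0.0,0,0,0,0]]]}}

```text
time_s: 33.78
tcp_pos: [0.6, 0.0499, 0.149]
tcp_rot: [0.0, 0.978, 0.208, 0.001]
wrist_force: [-15.0, -1.0, 51.7]
finger_gap: 0.0189
gripper_force: 60.0
```

Request:
{"fn": "apply_moves", "kwargs": {"plan": [[[0.0,0,0,0.9,0],[0.0,0,0,0,0],[0.0,0,0,0,0],[0.0,0,0,0.9,0],[0.0,0,0,0,0],[0.0,0,0,0,0]]]}}

```text
time_s: 34.52
tcp_pos: [0.5996, 0.0498, 0.1489]
tcp_rot: [0.0, 0.978, 0.208, 0.001]
wrist_force: [-5.9, -0.8, 20.8]
finger_gap: 0.0193
gripper_force: 60.0
```

Request:
{"fn": "apply_moves", "kwargs": {"plan": [[[0.0,0,0,0.8,0],[0.0,0,0,-0.15,0],[0.0,0,0,-0.15,0],[0.0,0,0,0.8,0],[0.0,0,0,-0.15,0],[0.0,0,0,-0.15,0],[0.0,0,0,0.8,0],[0.0,0,0,-0.15,0]]]}}

```text
time_s: 35.52
tcp_pos: [0.6, 0.05, 0.148]
tcp_rot: [0.0, 0.978, 0.208, 0.001]
wrist_force: [-17.1, 0.6, 56.1]
finger_gap: 0.0192
gripper_force: 81.3
```

Request:
{"fn": "apply_moves", "kwargs": {"plan": [[[0.0,0,0,0.9,0],[0.0,0,0,0,0],[0.0,0,0,0,0],[0.0,0,0,0.9,0],[0.0,0,0,0,0],[0.0,0,0,0,0]]]}}

```text
time_s: 36.28
tcp_pos: [0.5994, 0.05, 0.1479]
tcp_rot: [0.0, 0.978, 0.208, 0.001]
wrist_force: [-7.8, 0.2, 25.4]
finger_gap: 0.0194
gripper_force: 73.7
```

Request:
{"fn": "apply_moves", "kwargs": {"plan": [[[0.0,0,0,4,0],[0.0,-2,0.6,6,0],[0.0,-4,1.1,6,0],[0.0,-4,1.1,6,0]]]}}

```text
time_s: 36.78
tcp_pos: [0.5565, 0.061, 0.202]
tcp_rot: [-0.0, 0.978, 0.208, -0.002]
wrist_force: [-0.2, -0.4, -2.4]
finger_gap: 0.0189
gripper_force: 67.1
```

```bash
python3 - <<'E'
from m import *
s=snap('side')
b=s[130:230,200:310,1]
print('k2   ',b[40:60,(37,38,39,40)].mean(1).round().astype(int).tolist())
E
```

```text
k2    [116, 116, 116, 116, 126, 144, 157, 157, 149, 144, 140, 140, 138, 134, 137, 153, 170, 186, 199, 201]
```

Request:
{"fn": "apply_moves", "kwargs": {"plan": [[[0.0,0.3,0,-3,0],[0.0,0.3,0,-4.3,0],[0.0,0.3,0,-4.6,0],[0.0,0.3,0,-4.6,0]]]}}

```text
time_s: 37.33
tcp_pos: [0.5618, 0.0608, 0.1585]
tcp_rot: [-0.0, 0.978, 0.208, -0.0]
wrist_force: [-0.3, 0.6, -1.7]
finger_gap: 0.0191
gripper_force: 67.1
```

Request:
{"fn": "apply_moves", "kwargs": {"plan": [[[0.0,-0.15,0,-0.6,0],[0.0,-0.15,0,-1.35,0],[0.0,-0.15,0,-1.35,0],[0.0,-0.15,0,-0.5,0],[0.0,-0.15,0,-1.4,0],[0.0,-0.15,0,-1.4,0],[0.0,-0.15,0,-0.5,0],[0.0,-0.15,0,-1.4,0]]]}}

```text
time_s: 38.33
tcp_pos: [0.562, 0.0611, 0.1485]
tcp_rot: [0.0, 0.978, 0.208, 0.002]
wrist_force: [-16.7, -1.0, 55.8]
finger_gap: 0.0192
gripper_force: 80.8
```

Request:
{"fn": "apply_moves", "kwargs": {"plan": [[[0.0,0,0,0.9,0],[0.0,0,0,-0.1,0],[0.0,0,0,-0.1,0],[0.0,0,0,0.9,0],[0.0,0,0,-0.1,0],[0.0,0,0,-0.1,0],[0.0,0,0,0.9,0],[0.0,0,0,-0.1,0]]]}}

```text
time_s: 39.33
tcp_pos: [0.5619, 0.0611, 0.1476]
tcp_rot: [0.0, 0.978, 0.208, 0.002]
wrist_force: [-19.0, -1.3, 64.2]
finger_gap: 0.0192
gripper_force: 82.7
```

Request:
{"fn": "apply_moves", "kwargs": {"plan": [[[0.0,0,0,0.9,0],[0.0,0,0,-0.1,0],[0.0,0,0,-0.1,0],[0.0,0,0,0.9,0],[0.0,0,0,-0.1,0],[0.0,0,0,-0.1,0],[0.0,0,0,-0.1,0]]]}}

```text
time_s: 40.2
tcp_pos: [0.5616, 0.061, 0.1475]
tcp_rot: [0.0, 0.978, 0.208, 0.002]
wrist_force: [-10.8, -1.3, 34.9]
finger_gap: 0.0192
gripper_force: 75.7
```

Request:
{"fn": "apply_moves", "kwargs": {"plan": [[[0.0,0,0,0.9,0],[0.0,0,0,-0.1,0],[0.0,0,0,-0.1,0],[0.0,0,0,0.9,0],[0.0,0,0,-0.1,0],[0.0,0,0,-0.1,0],[0.0,0,0,0.9,0],[0.0,0,0,-0.1,0]]]}}

```text
time_s: 41.2
tcp_pos: [0.5615, 0.0611, 0.1466]
tcp_rot: [-0.0, 0.978, 0.208, 0.001]
wrist_force: [-23.8, -0.7, 76.2]
finger_gap: 0.0189
gripper_force: 85.2
```

Request:
{"fn": "apply_moves", "kwargs": {"plan": [[[0.0,0,0,0.9,0],[0.0,0,0,-0.1,0],[0.0,0,0,-0.1,0],[0.0,0,0,0.9,0],[0.0,0,0,-0.1,0],[0.0,0,0,-0.1,0]]]}}

```text
time_s: 41.95
tcp_pos: [0.5615, 0.0611, 0.1467]
tcp_rot: [0.0, 0.978, 0.208, 0.001]
wrist_force: [-15.8, -0.7, 44.2]
finger_gap: 0.0192
gripper_force: 78.2
```

Request:
{"fn": "apply_moves", "kwargs": {"plan": [[[0.0,0,0,3,0],[0.0,2,-0.6,3,0],[0.0,4,-1.1,3,0],[0.0,4,-1.1,1.2,0],[0.0,4,-1.1,1,0]]]}}

```text
time_s: 42.58
tcp_pos: [0.5998, 0.0497, 0.1478]
tcp_rot: [0.0, 0.978, 0.208, -0.001]
wrist_force: [1.3, -1.1, 6.9]
finger_gap: 0.0192
gripper_force: 80.8
```

```bash
python3 - <<'E'
from m import *
s=snap('side');o=arm.get_obs();print(o['tcp_pos'],o['wrist_force'])
b=s[130:230,200:310,1]
print('k1   ',b[40:60,(54,55,56)].mean(1).round().astype(int).tolist())
E
```

```text
[0.5994509  0.04974251 0.14781397] [ 1.38813715 -0.59956076  1.19088706]
k1    [91, 92, 92, 90, 90, 89, 95, 116, 143, 157, 155, 147, 143, 143, 140, 134, 130, 137, 139, 140]
```

Request:
{"fn": "apply_moves", "kwargs": {"plan": [[[0.0,0,0,0.5,0],[0.0,0,0,-0.6,0],[0.0,0,0,-0.6,0],[0.0,0,0,0.4,0],[0.0,0,0,-0.7,0],[0.0,0,0,-0.7,0],[0.0,0,0,0.4,0],[0.0,0,0,-0.7,0]]]}}

```text
time_s: 43.62
tcp_pos: [0.6018, 0.05, 0.1467]
tcp_rot: [0.0, 0.978, 0.208, 0.002]
wrist_force: [-17.8, -0.7, 66.0]
finger_gap: 0.0192
gripper_force: 95.3
```

Request:
{"fn": "apply_moves", "kwargs": {"plan": [[[0.0,0,0,1.1,0],[0.0,0,0,-0.1,0],[0.0,0,0,-0.1,0],[0.0,0,0,0.9,0],[0.0,0,0,-0.1,0],[0.0,0,0,-0.1,0],[0.0,0,0,0.9,0],[0.0,0,0,-0.1,0]]]}}

```text
time_s: 44.62
tcp_pos: [0.6017, 0.05, 0.1458]
tcp_rot: [0.0, 0.978, 0.208, 0.002]
wrist_force: [-16.0, 0.7, 55.9]
finger_gap: 0.0192
gripper_force: 92.6
```

Request:
{"fn": "apply_moves", "kwargs": {"plan": [[[0.0,0,0,0.9,0],[0.0,0,0,-0.1,0],[0.0,0,0,-0.1,0],[0.0,0,0,0.9,0],[0.0,0,0,-0.1,0],[0.0,0,0,-0.1,0]]]}}

```text
time_s: 45.38
tcp_pos: [0.6014, 0.05, 0.146]
tcp_rot: [0.0, 0.978, 0.208, 0.001]
wrist_force: [-8.9, 0.7, 29.2]
finger_gap: 0.0191
gripper_force: 86.2
```

Request:
{"fn": "apply_moves", "kwargs": {"plan": [[[0.0,0,0,4,0],[0.0,-4,-2,8,0],[0.0,-8,-5,8,0],[0.0,-10,-9,8,0],[0.0,-11,-14,8,0],[0.0,-12,-19,8,0]]]}}

```text
time_s: 46.12
tcp_pos: [0.4783, -0.1409, 0.2186]
tcp_rot: [-0.001, 0.978, 0.208, -0.001]
wrist_force: [0.6, -0.7, -1.6]
finger_gap: 0.0188
gripper_force: 78.9
```

```bash
python3 - <<'E'
from m import *
s=snap('side');o=arm.get_obs();print(o['tcp_pos'],o['wrist_force'])
b=s[130:230,200:310,1]
print('k1   ',b[40:60,(54,55,56)].mean(1).round().astype(int).tolist())
print('k2   ',b[40:60,(37,38,39,40)].mean(1).round().astype(int).tolist())
cv2.imwrite('pics/raw_s9.png',s[:,:,::-1])
E
```

```text
[ 0.47721801 -0.14650946  0.21862343] [-1.44257553 -3.87704196 -2.08227072]
k1    [91, 94, 92, 92, 90, 92, 105, 133, 155, 164, 157, 149, 143, 141, 139, 137, 148, 176, 195, 196]
k2    [116, 117, 117, 115, 119, 130, 150, 160, 155, 148, 142, 142, 138, 135, 138, 153, 172, 186, 198, 202]
```

Both heads have dropped about 6–7 mm and look home. The drift goes back on the mat.

Request:
{"fn": "apply_moves", "kwargs": {"plan": [[[0.0,-1.5,-3,0,0],[0.0,-3,-6,0,0],[0.0,-3,-6,-5,0],[0.0,-3,-6,-10,0],[0.0,-3,-6,-15,0],[0.0,-3,-6,-17.5,0],[0.0,-3,-6,-18.5,0],[0.0,-3,-6,-18.7,0]]]}}

```text
time_s: 47.18
tcp_pos: [0.4492, -0.1996, 0.0333]
tcp_rot: [-0.001, 0.978, 0.208, -0.001]
wrist_force: [0.4, -0.4, -2.4]
finger_gap: 0.0191
gripper_force: 78.9
```

Request:
{"fn": "apply_moves", "kwargs": {"plan": [[[0.0,0,0,-0.1,0],[0.0,0,0,-0.2,0],[0.0,0,0,-0.3,0],[0.0,0,0,-0.3,0]]]}}

```text
time_s: 47.68
tcp_pos: [0.4504, -0.2003, 0.0322]
tcp_rot: [0.0, 0.978, 0.208, 0.0]
wrist_force: [0.7, 0.1, -1.6]
finger_gap: 0.0195
gripper_force: 78.9
```

Request:
{"fn": "apply_moves", "kwargs": {"plan": [[[0.0,-0.3,-0.5,-0.2,0],[0.0,-0.3,-0.5,-0.4,0],[0.0,-0.3,-0.5,-0.6,0],[0.0,-0.3,-0.5,-0.7,0],[0.0,-0.3,-0.5,-0.7,0]]]}}

```text
time_s: 48.3
tcp_pos: [0.447, -0.205, 0.0245]
tcp_rot: [-0.0, 0.978, 0.208, -0.0]
wrist_force: [0.7, 1.0, -2.7]
finger_gap: 0.019
gripper_force: 78.9
```

Request:
{"fn": "apply_moves", "kwargs": {"plan": [[[0.0,0,0,-0.05,0],[0.0,0,0,-0.1,0],[0.0,0,0,-0.1,0]]]}}

```text
time_s: 48.68
tcp_pos: [0.4471, -0.2051, 0.0237]
tcp_rot: [0.0, 0.978, 0.208, 0.0]
wrist_force: [-0.2, 0.8, -2.5]
finger_gap: 0.0194
gripper_force: 78.9
```

Request:
{"fn": "apply_moves", "kwargs": {"plan": [[[0.0,0,0,-0.05,0],[0.0,0,0,-0.1,0],[0.0,0,0,-0.1,0]]]}}

```text
time_s: 49.05
tcp_pos: [0.4472, -0.2051, 0.0233]
tcp_rot: [-0.0, 0.978, 0.208, 0.0]
wrist_force: [-1.9, 2.8, 5.9]
finger_gap: 0.0195
gripper_force: 80.5
```

Request:
{"fn": "apply_moves", "kwargs": {"plan": [[[0.5,0,0,0,0],[0.5,0,0,0,0],[0.5,0,0,0,0],[0.5,0,0,0,0],[0.5,0,0,5,0],[0.5,0,0,10,0],[0.5,0,0,16,0],[0.5,0,0,20,0]]]}}

```text
time_s: 50.05
tcp_pos: [0.4476, -0.2054, 0.2255]
tcp_rot: [0.001, 0.978, 0.208, 0.001]
wrist_force: [-0.1, -1.2, -0.3]
finger_gap: 0.0443
gripper_force: 0.0
```

Request:
{"fn": "apply_moves", "kwargs": {"plan": [[[1,2,3,0,0],[1,0,6,0,0],[1,-4,8,0,0],[1,-4,8,0,0]]]}}

```text
time_s: 50.55
tcp_pos: [0.4047, -0.1237, 0.2217]
tcp_rot: [-0.001, 0.978, 0.208, -0.001]
wrist_force: [1.0, -1.5, 0.9]
finger_gap: 0.0824
gripper_force: 0.0
```

```bash
python3 - <<'E'
from m import *
s=snap('side');t=snap('top')
o=arm.get_obs();print(o['time_s'],o['tcp_pos'],2*np.degrees(np.arctan2(o['tcp_rot'][2],o['tcp_rot'][1]))-90)
c,r=flange(t);print(c,r,[np.round(keyang(t,c,rs=q),2).tolist() for q in((22.5,23.5,24.5),(45,46,47,48,49))])
a=cv2.resize(s[130:230,200:320,::-1],(480,400),interpolation=cv2.INTER_CUBIC);b=cv2.resize(t[150:210,220:310,::-1],(480,320),interpolation=cv2.INTER_CUBIC)
cv2.imwrite('pics/fin.png',np.vstack([a,b[:200]]) if 0 else cv2.resize(np.vstack([a,b]),(400,600)))
for q in blob('top',t,(230,150,280,205),lambda a:(a[:,:,0]>a[:,:,1]+35)&(a[:,:,0]>a[:,:,2]+35))[:10]:
    p=onz('top',*q[1],.06)[:2];print('red',q[0][4],q[1].round(1),np.degrees(np.arctan2(*(p-c)[::-1])).round(1),np.hypot(*(p-c)).round(4))
E
```

```text
50.65 [ 0.40723496 -0.1251497   0.22276975] -65.98762814957131
[0.57894189 0.05428666] 0.052220670302089905 [[-14.43, 0.52, -111.25, 0.08], [27.18, 0.05, -2.84, 0.55]]
red 8 [270.8 173.5] -78.7 0.0525
red 5 [251.2 193.8] -179.7 0.0465
red 4 [268.5 178.2] -93.7 0.0458
red 3 [256.7 198.3] -165.4 0.0603
red 2 [234.5 175.5] 87.8 0.0462
red 1 [254. 160.] -6.4 0.0462
```

View pics/fin.png

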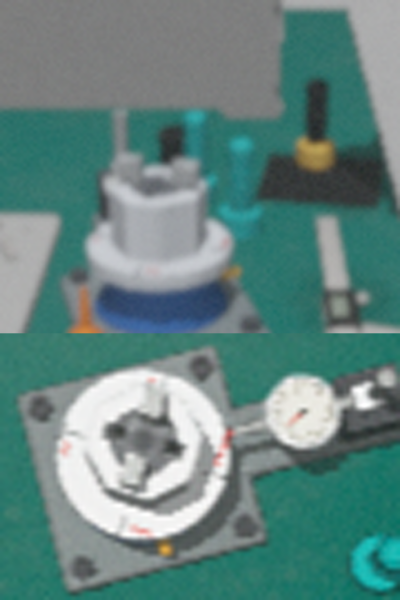

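Both keys are home and upright, and the drift stands on the mat at (316,155). Next I'll work out the gauge bearing and go to the hub.

```bash
python3 - <<'E'
from m import *
t=cv2.imread('pics/raw_top.png')[:,:,::-1]
c=np.array([.579,.0544])
for nm,u,v,z in(('dial',215+583/8-.5,145+180/8-.5,.069),('tip',215+453/8-.5,145+219/8-.5,.056),('post',215+740/8-.5,145+117/8-.5,.110)):
    p=onz('top',u,v,z)[:2];print(nm,np.degrees(np.arctan2(*(p-c)[::-1])),np.hypot(*(p-c)))
E
```

```text
dial -73.80203478275408 0.09926892709881308
tip -73.72185966778069 0.05492037814389708
post -73.48650545234577 0.147542578343486
```

Request:
{"fn": "apply_moves", "kwargs": {"plan": [[[1,3,4,0,0.18],[1,6,8,0,0.36],[1,9,11,0,0.54],[1,12,14,0,0.72],[1,15,17,0,0.9],[1,17.2,17.9,0,1.08],[1,17.2,17.9,0,1.26],[1,17.2,17.9,0,1.44]]]}}

```text
time_s: 51.65
tcp_pos: [0.5808, 0.0538, 0.222]
tcp_rot: [-0.0, 0.596, 0.803, -0.0]
wrist_force: [-0.2, 0.4, 0.4]
finger_gap: 0.0879
gripper_force: 0.0
```

Request:
{"fn": "apply_moves", "kwargs": {"plan": [[[1,0,0,0,0.18],[1,0,0,0,0.36],[1,0,0,0,0.54],[1,0,0,0,0.72],[1,0,0,0,0.9],[1,0,0,0,1.08],[1,0,0,0,1.26],[1,0,0,0,1.44]]]}}

```text
time_s: 52.65
tcp_pos: [0.5805, 0.0534, 0.2222]
tcp_rot: [0.0, -0.081, 0.997, -0.0]
wrist_force: [0.4, -0.3, -0.2]
finger_gap: 0.0884
gripper_force: 0.0
```

Request:
{"fn": "apply_moves", "kwargs": {"plan": [[[1,0,0,0,0.18],[1,0,0,0,0.36],[1,0,0,0,0.36],[1,0,0,0,0.36]]]}}

```text
time_s: 53.15
tcp_pos: [0.5797, 0.0536, 0.2224]
tcp_rot: [-0.0, -0.254, 0.967, 0.0]
wrist_force: [-0.1, 0.3, -0.5]
finger_gap: 0.0882
gripper_force: 0.0
```

Request:
{"fn": "apply_moves", "kwargs": {"plan": [[[1,0,0.05,-5,0.01],[1,0,0.05,-9,0.01],[1,0,0.05,-12,0.01],[1,0,0.05,-14.3,0.01],[1,0,0.05,-14.3,0.01]]]}}

```text
time_s: 53.78
tcp_pos: [0.5773, 0.0542, 0.0774]
tcp_rot: [-0.002, -0.26, 0.966, 0.001]
wrist_force: [-0.5, -0.2, 0.6]
finger_gap: 0.0881
gripper_force: 0.0
```

Request:
{"fn": "apply_moves", "kwargs": {"plan": [[[0.5,0,0,0,0],[0.5,0,0,0,0],[0.5,0,0,0,0],[0.5,0,0,0,0]]], "newtons": 30}}

```text
time_s: 54.28
tcp_pos: [0.5801, 0.0545, 0.0812]
tcp_rot: [0.001, -0.26, 0.965, -0.0]
wrist_force: [-0.1, 0.6, 5.4]
finger_gap: 0.0636
gripper_force: 30.0
```

Request:
{"fn": "apply_moves", "kwargs": {"plan": [[[0.5,0,0,0,-0.12],[0.5,0,0,0,-0.27],[0.5,0,0,0,-0.42],[0.5,0,0,0,-0.57],[0.5,0,0,0,-0.72],[0.5,0,0,0,-0.87],[0.5,0,0,0,-0.98],[0.5,0,0,0,-1.03]]]}}

```text
time_s: 55.28
tcp_pos: [0.5802, 0.053, 0.0812]
tcp_rot: [0.001, 0.249, 0.968, -0.001]
wrist_force: [-0.3, -5.1, 4.6]
finger_gap: 0.0637
gripper_force: 30.0
```

Request:
{"fn": "apply_moves", "kwargs": {"plan": [[[0.5,0,0,0,0],[0.5,0,0,0,0],[0.5,0,0,0,0],[0.5,0,0,0,0],[0.5,0,0,0,0],[0.5,0,0,0,0],[0.5,0,0,0,0],[0.5,0,0,0,0]]]}}

```text
time_s: 56.28
tcp_pos: [0.5801, 0.0529, 0.0812]
tcp_rot: [0.001, 0.249, 0.969, -0.001]
wrist_force: [-0.4, -4.7, 5.8]
finger_gap: 0.0634
gripper_force: 30.0
```

```bash
python3 - <<'E'
from m import *
o=arm.get_obs();print(o['joint_positions'],2*np.degrees(np.arctan2(o['tcp_rot'][2],o['tcp_rot'][1]))-90,o['torque'])
s=snap('side');cv2.imwrite('pics/raw_s10.png',s[:,:,::-1])
E
```

```text
[ 0.04962694  0.23633763  1.95013872 -0.00287654  0.95293885 -1.01714281] 61.216733397243814 [-0.79736777  0.09985636  0.08190294]
```

Request:
{"fn": "apply_moves", "kwargs": {"plan": [[[0.5,0,0,0,-0.12],[0.5,0,0,0,-0.29],[0.5,0,0,0,-0.46],[0.5,0,0,0,-0.63],[0.5,0,0,0,-0.8],[0.5,0,0,0,-0.97],[0.5,0,0,0,-1.14],[0.5,0,0,0,-1.31]]]}}

```text
time_s: 57.32
tcp_pos: [0.5784, 0.0522, 0.0812]
tcp_rot: [0.001, 0.789, 0.615, -0.002]
wrist_force: [-6.5, -6.5, 11.5]
finger_gap: 0.0637
gripper_force: 30.0
```

Request:
{"fn": "apply_moves", "kwargs": {"plan": [[[0.5,0,0,0,-0.15],[0.5,0,0,0,-0.24],[0.5,0,0,0,-0.26],[0.5,0,0,0,-0.26],[0.5,0,0,0,-0.26],[0.5,0,0,0,-0.26],[0.5,0,0,0,-0.26],[0.5,0,0,0,-0.26]]]}}

```text
time_s: 58.32
tcp_pos: [0.578, 0.0523, 0.0811]
tcp_rot: [0.001, 0.86, 0.51, -0.002]
wrist_force: [-8.3, -8.0, 11.6]
finger_gap: 0.0638
gripper_force: 30.0
```

Request:
{"fn": "apply_moves", "kwargs": {"plan": [[[0.5,0,0,0,0],[0.5,0,0,0,0],[0.5,0,0,0,0],[0.5,0,0,0,0]]]}}

```text
time_s: 58.82
tcp_pos: [0.578, 0.0523, 0.0812]
tcp_rot: [0.001, 0.86, 0.51, -0.002]
wrist_force: [-6.6, -7.1, 11.4]
finger_gap: 0.0637
gripper_force: 30.0
```

```bash
python3 - <<'E'
from m import *
o=arm.get_obs();print(o['joint_positions'][5],2*np.degrees(np.arctan2(o['tcp_rot'][2],o['tcp_rot'][1]))-90,o['torque'])
E
```

```text
0.5527589252481252 -28.72297064075906 [-1.03261747  1.23466917  0.03824474]
```

Request:
{"fn": "apply_moves", "kwargs": {"plan": [[[0.5,-0.1,-0.1,0.1,-0.12],[0.5,-0.1,-0.1,0.1,-0.29],[0.5,-0.1,-0.1,0.1,-0.46],[0.5,-0.1,-0.1,0.1,-0.63],[0.5,-0.1,-0.1,0.1,-0.8],[0.5,-0.1,-0.1,0.1,-0.97],[0.5,-0.1,-0.1,0.1,-1.14],[0.5,-0.1,-0.1,0.1,-1.31]]]}}

```text
time_s: 59.82
tcp_pos: [0.5772, 0.054, 0.0812]
tcp_rot: [-0.0, 0.992, -0.123, -0.001]
wrist_force: [-3.8, 2.6, 4.5]
finger_gap: 0.0637
gripper_force: 30.0
```

Request:
{"fn": "apply_moves", "kwargs": {"plan": [[[0.5,0,0,0,-0.15],[0.5,0,0,0,-0.24],[0.5,0,0,0,-0.26],[0.5,0,0,0,-0.26],[0.5,0,0,0,-0.26],[0.5,0,0,0,-0.26],[0.5,0,0,0,-0.26],[0.5,0,0,0,-0.26]]]}}

```text
time_s: 60.82
tcp_pos: [0.5774, 0.0544, 0.0812]
tcp_rot: [-0.001, 0.969, -0.248, -0.001]
wrist_force: [-4.0, 4.4, 5.0]
finger_gap: 0.0639
gripper_force: 30.0
```

Request:
{"fn": "apply_moves", "kwargs": {"plan": [[[0.5,0,0,0,0],[0.5,0,0,0,0],[0.5,0,0,0,0],[0.5,0,0,0,0]]]}}

```text
time_s: 61.32
tcp_pos: [0.5774, 0.0544, 0.0812]
tcp_rot: [-0.001, 0.969, -0.248, -0.001]
wrist_force: [-3.6, 3.6, 5.6]
finger_gap: 0.0639
gripper_force: 30.0
```

```bash
python3 - <<'E'
from m import *
o=arm.get_obs();print(o['joint_positions'][5],2*np.degrees(np.arctan2(o['tcp_rot'][2],o['tcp_rot'][1]))-90,o['torque'])
E
```

```text
2.1203044798643287 -118.68569318656768 [0.75487453 0.62482173 0.06900072]
```

Request:
{"fn": "apply_moves", "kwargs": {"plan": [[[1,0,0,0,0],[1,0,0,0,0],[1,0,0,0,0],[1,0,0,4,0],[1,0,0,8,0],[1,0,0,8,0.18],[1,0,0,8,0.36],[1,0,0,8,0.54]]]}}

```text
time_s: 62.32
tcp_pos: [0.5781, 0.0531, 0.1608]
tcp_rot: [0.0, 1.0, 0.022, 0.0]
wrist_force: [-0.1, 0.4, 0.2]
finger_gap: 0.088
gripper_force: 0.0
```

Request:
{"fn": "apply_moves", "kwargs": {"plan": [[[1,0.15,0,0,0.18],[1,0.15,0,0,0.36],[1,0.15,0,0,0.54],[1,0.15,0,0,0.72],[1,0.15,0,0,0.9],[1,0.15,0,0,1.08],[1,0.15,0,0,1.26],[1,0.15,0,0,1.44]]]}}

```text
time_s: 63.32
tcp_pos: [0.5796, 0.0531, 0.1606]
tcp_rot: [0.0, 0.737, 0.676, -0.0]
wrist_force: [0.9, 0.5, -0.7]
finger_gap: 0.0881
gripper_force: 0.0
```

Request:
{"fn": "apply_moves", "kwargs": {"plan": [[[1,0,0,0,0.18],[1,0,0,0,0.36],[1,0,0,0,0.54],[1,0,0,0,0.72],[1,0,0,0,0.9],[1,0,0,0,1.08],[1,0,0,0,1.16],[1,0,0,0,1.16]]]}}

```text
time_s: 64.32
tcp_pos: [0.5795, 0.0532, 0.1606]
tcp_rot: [-0.0, 0.249, 0.968, -0.0]
wrist_force: [-0.3, -0.3, 0.2]
finger_gap: 0.088
gripper_force: 0.0
```

```bash
python3 - <<'E'
from m import *
o=arm.get_obs();print(o['tcp_pos'],o['joint_positions'][5],2*np.degrees(np.arctan2(o['tcp_rot'][2],o['tcp_rot'][1]))-90,o['wrist_force'])
E
```

```text
[0.57954122 0.05317679 0.16057202] -1.0181169479644958 61.13182325664212 [-0.28195448 -0.33569253  0.1948904 ]
```

Request:
{"fn": "apply_moves", "kwargs": {"plan": [[[1,-0.05,0.1,-4,0],[1,-0.05,0.1,-7,0],[1,-0.05,0.1,-8,0],[1,-0.05,0.1,-8,0],[0.5,-0.05,0.1,-8,0],[0.5,-0.05,0.1,-8,0],[0.5,-0.05,0.1,-8,0],[0.5,-0.05,0.1,-8,0]]]}}

```text
time_s: 65.32
tcp_pos: [0.5794, 0.0534, 0.082]
tcp_rot: [0.001, 0.248, 0.969, -0.001]
wrist_force: [-2.9, -4.8, 5.3]
finger_gap: 0.0636
gripper_force: 30.0
```

Request:
{"fn": "apply_moves", "kwargs": {"plan": [[[0.5,0,0,0,-0.12],[0.5,0,0,0,-0.29],[0.5,0,0,0,-0.46],[0.5,0,0,0,-0.63],[0.5,0,0,0,-0.8],[0.5,0,0,0,-0.97],[0.5,0,0,0,-1.14],[0.5,0,0,0,-1.31]]]}}

```text
time_s: 66.32
tcp_pos: [0.5786, 0.053, 0.082]
tcp_rot: [0.0, 0.789, 0.615, -0.001]
wrist_force: [-3.5, -6.9, 7.8]
finger_gap: 0.0637
gripper_force: 30.0
```

Request:
{"fn": "apply_moves", "kwargs": {"plan": [[[0.5,0,0,0,-0.15],[0.5,0,0,0,-0.24],[0.5,0,0,0,-0.26],[0.5,0,0,0,-0.26],[0.5,0,0,0,-0.26],[0.5,0,0,0,-0.26],[0.5,0,0,0,-0.26],[0.5,0,0,0,-0.26]]]}}

```text
time_s: 67.32
tcp_pos: [0.5784, 0.053, 0.082]
tcp_rot: [0.0, 0.861, 0.509, -0.001]
wrist_force: [-5.0, -6.7, 8.9]
finger_gap: 0.0641
gripper_force: 30.0
```

Request:
{"fn": "apply_moves", "kwargs": {"plan": [[[1,0,0,0,0],[1,0,0,0,0],[1,0,0,0,0],[1,0,0,4,0],[1,0,0,9,0],[1,-5,0,12,0],[1,-11,0,13,0],[1,-17,0,13,0]]]}}

```text
time_s: 68.32
tcp_pos: [0.4085, 0.0546, 0.212]
tcp_rot: [0.0, 0.861, 0.509, 0.001]
wrist_force: [-0.2, 0.5, 0.9]
finger_gap: 0.0881
gripper_force: 0.0
```

Request:
{"fn": "apply_moves", "kwargs": {"plan": [[[1,-1,5,0,0],[1,-1,10,0,0],[1,-1,15,0,0],[1,-1,15,0,0],[1,-1,15,0,0]]]}}

```text
time_s: 68.95
tcp_pos: [0.3988, 0.2043, 0.2105]
tcp_rot: [0.0, 0.86, 0.51, -0.0]
wrist_force: [0.4, -0.0, -0.4]
finger_gap: 0.0879
gripper_force: 0.0
```

```bash
python3 - <<'E'
from m import *
t=snap('top');s=snap('side');cv2.imwrite('pics/raw_t11.png',t[:,:,::-1])
o=arm.get_obs();print(o['time_s'],o['tcp_pos'])
c,r=flange(t);print(c,r,[np.round(keyang(t,c,rs=q),2).tolist() for q in((22.5,23.5,24.5),)])
g=cv2.cvtColor(t,cv2.COLOR_RGB2GRAY)
for rr in (43,45):
  ang=np.arange(-180,180,3.);uv=np.array([proj('top',(c[0]+rr/1e3*np.cos(np.radians(a)),c[1]+rr/1e3*np.sin(np.radians(a)),.062)) for a in ang],np.float32)
  P=cv2.remap(g,uv[:,0][None],uv[:,1][None],cv2.INTER_CUBIC)[0]; print([(int(a),int(p)) for a,p in zip(ang,P) if p<215])
for q in blob('top',t,(230,150,280,205),lambda a:(a[:,:,0]>a[:,:,1]+35)&(a[:,:,0]>a[:,:,2]+35))[:10]:
    p=onz('top',*q[1],.06)[:2];print('red',q[0][4],q[1].round(1),np.degrees(np.arctan2(*(p-c)[::-1])).round(1),np.hypot(*(p-c)).round(4))
b=s[130:230,200:310,1]
print('k1   ',b[40:60,(54,55,56)].mean(1).round().astype(int).tolist())
for q in blob('top',t,(300,195,400,255),lambda a:(a[:,:,0]>a[:,:,2]+60)&(a[:,:,1]>80))[:2]:print('brass',q[0],q[1],onz('top',*q[1],.023))
for q in blob('side',s,(260,140,330,195),lambda a:(a[:,:,0]>a[:,:,2]+50)&(a[:,:,1]>70))[:2]:print('brass side',q[0],q[1],onz('side',*q[1],.013))
E
```

```text
69.05 [0.39899087 0.20344681 0.21046616]
[0.57902446 0.05434548] 0.052473182936776344 [[17.54, 0.53, -18.39, 0.08]]
[(-141, 199), (-138, 202), (-135, 165), (-132, 162), (-129, 153), (-126, 176), (-123, 185), (-120, 174), (-117, 203), (-108, 200), (-105, 170), (-102, 159), (-99, 150), (-96, 165), (-93, 197), (-90, 198), (-87, 196), (-75, 192), (-72, 186), (-63, 207), (18, 210), (108, 186)]
[(-132, 211), (-129, 203), (-102, 185), (-99, 162), (-96, 189), (-72, 202), (108, 183), (117, 210)]
red 6 [260.8 191.7] -147.1 0.0478
red 4 [266.2 165.2] -50.1 0.0506
red 3 [256.7 198.3] -165.4 0.0604
red 2 [271.5 172. ] -75.0 0.0553
red 1 [236. 184.] 117.3 0.0465
red 1 [267. 168.] -58.7 0.048
k1    [96, 97, 98, 97, 105, 128, 156, 171, 166, 155, 147, 145, 143, 136, 138, 157, 179, 195, 205, 203]
brass [351 221  12  13  92] [355.72826087 227.31521739] [ 0.4518126 -0.2386853  0.023    ]
brass side [289 172  11   9  83] [294.30120482 175.8313253 ] [ 0.45114002 -0.23932458  0.013     ]
```

```bash
python3 - <<'E'
from m import *
s=snap('side');top=proj('side',(.4515,-.241,.085));print('expected handle top',top.round(1))
for q in blob('side',s,(280,140,310,176),lambda a:a.max(2)<75)[:1]:print('handle',q[0],q[1].round(1))
for q in blob('side',s,(200,215,260,275),lambda a:(a[:,:,0]>a[:,:,2]+60))[:1]:print('nozzle',q[0],q[1].round(1))
h=[q for q in blob('side',s,(285,140,305,172),lambda a:a.max(2)<75)][0][0]
if h[3]>=12 and h[2]<=10: print(arm.sign_off())
E
```

```text
expected handle top [294.8 153.9]
handle [292 155   6  17  92] [294.6 163. ]
nozzle [221 217  10  20 108] [225.2 229.4]
the job is handed in; nothing more can be done
None
```

The job is handed in, though sign-off returned no verdict. Both keys read as home (about 4 mm left under each head) and the one- to four-dot lines were turned to the gauge in order. The four-dot line was left there, and the drift is upright on the mat about 35 mm from its centre, having been knocked aside after I placed it.

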